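# Scoop ball knobs into the kit tray and hang up the scoop

### The job

The kit tray already holds four lever rods; with the steel scoop, bring at least four red ball knobs from the blue stock bin into the tray's empty well, tipping them out low rather than dropping or throwing them, never touching them with the fingers, and leaving none anywhere but in the bin or that well. Then put the scoop away: slide its flat neck fully home into the holder's slot, pan below the head, and let it hang there on its guard. Leave the bottle, blower, tissue carton and screwdriver where they are.

Things in the scene. Friction and masses are not known exactly. Their poses are not given: they have to be found in the camera images.
- scoop: steel scoop with upright handle, loose, standing on its pan, 0.24 kg. Origin at the heel: underside of the pan, below the handle; z up along the handle, the pan's open mouth towards the scoop's -x. Pan 96 mm wide (y), from x = -90 (lip) to -2.5 mm (back wall, 36 mm high), floor 2 mm; side walls 36 mm high at the back, sloping down to 3 mm at the lip
- scoop_lip (a point): middle of the scoop's thin lip (1 to 2 mm), underside: scoop frame x = -89.5 mm, z = 0
- scoop_guard (a point): middle of the underside of the scoop's steel guard plate (24 mm in x, 44 mm in y, 5 mm thick), scoop frame z = 95 mm; this face comes to rest on the holder's head. Below it the flat neck, 5 mm thick (x) by 30 mm wide (y), runs down to the pan's back
- scoop_grip (a point): middle of the scoop's orange grip, best held across its 16 mm thickness (x); scoop frame z = 134 mm. The grip is 28 mm wide (y), from z = 100 to 156 mm, where the scoop ends
- stock_bin: blue open stock bin, fixed, 190 x 134 mm over the rim (x, y), 60 mm high; origin under its centre; walls 4 mm, inside 170 mm (x) by 114 mm (y); its -x wall, with a white card on it, faces the robot
- bin_floor (a point): centre of the bin's inner floor, 4 mm above the bench; the bin's axes
- kit_tray: grey kit tray, fixed, 211 x 150 mm over the rim (x, y), 40 mm high, walls 4 mm; origin under its centre. A divider 36 mm high (x = 23.5 to 27.5 mm) parts the far well, 69 mm long, with four steel lever rods in it, from the empty well nearer the robot
- empty_well (a point): centre of the floor of the tray's empty well (120 mm in x by 132 mm in y), 4 mm above the bench; the tray's axes
- holder: scoop holder, fixed, origin on the bench under the seat. Dark base plate 8 mm thick, x = -70 to 48, y = -50 to 50 mm; aluminium post behind (x = 30 to 44 mm); blue head at z = 90 to 125 mm (x = -18 to 30, y = -36 to 20 mm) with an upright slot. The scoop hangs with its neck in the slot, pan under the head pointing to the holder's -x
- seat (a point): where the hung scoop's scoop_guard point belongs: on top of the head, 125 mm above the bench; the holder's axes. The slot, 8 mm wide (x = -4 to 4 mm), is open above and below, closed at y = -16.5 mm and open at its +y end, where flared cheeks run out to y = 37 mm (mouth 22 mm wide)
- knob_1: red ball knob, one of six alike: glossy 28 mm plastic ball with a small flat (14 mm across, brass bush) underneath, 22 g, slippery, rolls easily; origin at the ball's centre (12 mm up when it stands on its flat). Starts in the half of the blue bin nearer the robot
- knob_2: red ball knob, one of six alike: glossy 28 mm plastic ball with a small flat (14 mm across, brass bush) underneath, 22 g, slippery, rolls easily; origin at the ball's centre (12 mm up when it stands on its flat). Starts in the half of the blue bin nearer the robot
- knob_3: red ball knob, one of six alike: glossy 28 mm plastic ball with a small flat (14 mm across, brass bush) underneath, 22 g, slippery, rolls easily; origin at the ball's centre (12 mm up when it stands on its flat). Starts in the half of the blue bin nearer the robot
- knob_4: red ball knob, one of six alike: glossy 28 mm plastic ball with a small flat (14 mm across, brass bush) underneath, 22 g, slippery, rolls easily; origin at the ball's centre (12 mm up when it stands on its flat). Starts in the half of the blue bin nearer the robot
- knob_5: red ball knob, one of six alike: glossy 28 mm plastic ball with a small flat (14 mm across, brass bush) underneath, 22 g, slippery, rolls easily; origin at the ball's centre (12 mm up when it stands on its flat). Starts in the half of the blue bin nearer the robot
- knob_6: red ball knob, one of six alike: glossy 28 mm plastic ball with a small flat (14 mm across, brass bush) underneath, 22 g, slippery, rolls easily; origin at the ball's centre (12 mm up when it stands on its flat). Starts in the half of the blue bin nearer the robot
- oil_bottle: small white dropper bottle, 31 x 59 mm, origin at its foot; bystander
- dust_blower: red rubber dust blower standing up, 54 mm wide, 110 mm high, origin at its foot; bystander
- tissue_pad: white and blue carton of lens tissue, 68 x 90 x 32 mm, origin under its centre; bystander
- screwdriver: small yellow screwdriver lying flat, 126 mm long along its own y, 14 mm thick; bystander

How it is judged:
By the outcome, as a careful person would: the job done as asked, in the order asked, and still so for the second after the job is handed in, with the robot touching nothing.
It also fails if it takes over 67 s, if anything falls off the work surface, if the arm or the gripper's body presses on something with over 40 N, if the wrist force passes 120 N, or if a joint passes its speed limit or range.

### The arm

A 6-joint arm with a two-finger parallel gripper is mounted at the origin on a cart in front of the work surface, level with it; the furniture and walls round the work are solid. World frame = base frame: x ahead of the robot, y to its left, z up, the work surface at z = 0. Lengths are in m, angles in rad, forces in N, time in s.
With the tool pointing down it reaches from about 0.25 to 0.725 m from the base axis. Payload 4 kg.
Tool frame: the origin (TCP) lies on the centre line of the jaws, within the pads' length; the fingertips stand 22 mm ahead of it and the grasp point (between the pads) lies 3 mm ahead of it (bot.tip_reach is the distance from the TCP to the fingertips, in m); z points along the fingers, y is the line along which they close (so a half turn about z gives the same grasp; the last joint's range is limited). The gripper opens to 85 mm and grips with 20 to 120 N. Pads are 22 mm wide; open, the fingers measure 114 mm over their backs; the gripper's body (76 mm by 85 mm) begins 54 mm behind the grasp point. The pads swing forward as they close: fully open they stand 13 mm farther back than shut.
Start: joints at [1.327, 0.241, 0.005, 1.335, 0, 1.571], TCP at [0.121, 0.485, 0.253] pointing down, gripper open.
Joint ranges: [-2.72, 2.72], [-1.05, 1.87], [-1.09, 1.28], [-1.99, 2.15], [-1.42, 1.44], [-3.14, 3.14]. Speed limits (rad/s): [2.79, 2.79, 3.14, 3.14, 3.14, 3.14].

### API

Orientations are given as a unit quaternion [x, y, z, w].
In Python, from workcell import bot gives the robot as it stands. The module is installed in compiled form; this text tells all that it offers.
- The arm moves only by the tool apply_moves, never from a script. Its argument "commands" is a list of rows, each a list of 4 numbers: the shift along the tool's x, y, z scaled (see below), then the turn about the tool's z scaled (see below). In form: [[tx, ty, tz, roll], ...]. A call has exactly 5 rows; each row shifts and turns the commanded pose from where the row before left it, along the tool's axes as they then stand; what a row does not reach is not made up. The controller multiplies each number of a shift by 20 mm and each number of a turn by 60 degrees. A row lasts 1/12 s, in which the tool goes at most 41.7 mm and 7.16 degrees, less where a joint would pass 70% of its speed; a pose out of reach is approached as far as the arm can. A call with a number of a shift or a turn outside -1 to 1 is refused whole. A call with a gripper value outside its range is refused whole. "claw" is the closure, from 0 (fully open) to 1 (shut), set as the call begins (left out, the last holds). The fingers move at their own pace and stop on an object; the grip force is fixed at half the most. Time passes only in rows, so rows that do not move let the fingers close, or fill a call up. It gives the time, the measured TCP pose, the force, the opening and the grip force at its end, in the units of the state.
- bot.get_obs(): the state, without advancing time (a new reading comes with each control period).
- bot.camera(name): name is "scene" or "top" or "wrist"; returns a dict with "image" (384x512x3 uint8, blue, green, red), "camera_matrix" (3x3 intrinsics, pixels), "R" (3x3) and "t" (3): a world point X has camera coordinates R X + t. Camera axes: x right, y down, z forward; pixel columns grow to the right and rows downward; lengths in m; the calibration is good to about 2 mm. A picture is of the moment at which its call begins. There is no depth.
- bot.job_done(): hands the job in; it is judged then, once.
The state is a dict: "clock": time; "joint_pos": joint angles; "joint_vel": joint speeds; "tau": joint torques, N m; "eef_pos": TCP position; "tool_rot": TCP orientation; "ft_force": force on the tool from outside, world axes, zero at the start; "ft_torque": the same for the moment, N m; "grip_width": finger opening in m; "grasp_force": force on a finger pad.
Only numpy, scipy, OpenCV 4.12 (cv2) and the standard library are available. Lean on these libraries where they do the work, as an engineer would, in place of code of your own. Each camera call takes 0.05 s, during which the arm holds its last target. There are 200 camera calls.

## Working session

There is one attempt and no reset: what is moved stays moved. The work goes in short steps, Python scripts to look and compute and a tool call to move; the robot and the scene stay as the last step left them, time stands still between calls to the robot, and variables do not carry over. Pictures are saved under pics/ and viewed, at most 10 in all, crops included, and the job is handed in when it is done.

Besides the shell and the picture viewer there is one more tool, called after ">>>" as name(argument=value, ...) on one line, values as JSON. apply_moves: Moves the arm, as the interface text tells. Shifts and turns lie within -1 to 1; 1 stands for 20 mm of shift or 60 degrees of turn. Its arguments: {"type":"object","properties":{"commands":{"type":"array","items":{"type":"array","items":{"type":"number","minimum":-1,"maximum":1}}},"claw":{"type":"number"}},"required":["commands"]}

```bash
mkdir -p pics
cat > h.py <<'E'
import numpy as np, cv2, pickle, sys
from workcell import bot
def shot(n,tag):
    c=bot.camera(n); pickle.dump(c,open(f'pics/{tag}.pkl','wb')); cv2.imwrite(f'pics/{tag}_raw.png',c['image']); return c
def load(tag): return pickle.load(open(f'pics/{tag}.pkl','rb'))
def crop(tag,u0,v0,u1,v1,s):
    im=load(tag)['image'][v0:v1,u0:u1]; im=cv2.resize(im,None,fx=s,fy=s,interpolation=cv2.INTER_CUBIC)
    for u in range((u0+19)//20*20,u1,20):
        cv2.line(im,(int((u-u0)*s),0),(int((u-u0)*s),6 if u%100 else 14),(0,255,0),1); cv2.putText(im,str(u),(int((u-u0)*s),20),0,.33,(0,255,0),1)
    for v in range((v0+19)//20*20,v1,20):
        cv2.line(im,(0,int((v-v0)*s)),(6,int((v-v0)*s)),(0,255,0),1); cv2.putText(im,str(v),(8,int((v-v0)*s)+4),0,.33,(0,255,0),1)
    return im
def P(c): return c['camera_matrix']@np.hstack([c['R'],np.array(c['t']).reshape(3,1)])
def proj(c,X): p=P(c)@np.append(X,1); return p[:2]/p[2]
def atz(c,u,v,z):
    K=c['camera_matrix'];R=np.array(c['R']);C=-R.T@np.array(c['t']).ravel()
    d=R.T@np.linalg.inv(K)@[u,v,1]; return C+d*(z-C[2])/d[2]
def tri(c1,p1,c2,p2):
    X=cv2.triangulatePoints(P(c1),P(c2),np.array(p1,float).reshape(2,1),np.array(p2,float).reshape(2,1)); return (X[:3]/X[3]).ravel()
E
python3 - <<'E'
from h import *
o=bot.get_obs(); print({k:np.round(v,3).tolist() for k,v in o.items()}, bot.tip_reach)
for n in('top','scene'):
    c=shot(n,n); C=-np.array(c['R']).T@np.array(c['t']).ravel(); print(n,C.round(3),np.round(c['R'],2).tolist())
    cv2.imwrite(f'pics/{n}_v.png',crop(n,0,0,512,384,1.56))
E
```

```text
{'clock': 0.0, 'joint_pos': [1.327, 0.241, 0.004, 1.335, 0.0, 1.571], 'joint_vel': [-0.001, -0.003, -0.001, 0.001, -0.001, 0.0], 'tau': [-0.0, -37.231, 25.241, 0.017, 0.0, 0.0], 'eef_pos': [0.121, 0.485, 0.252], 'tool_rot': [0.122, 0.993, -0.001, -0.0], 'ft_force': [-0.468, -0.711, -0.343], 'ft_torque': [0.007, 0.023, -0.014], 'grasp_force': 0.0, 'grip_width': 0.086} 0.022
top [0.381 0.032 1.104] [[-0.0, -1.0, -0.02], [-0.99, 0.0, -0.16], [0.16, 0.02, -0.99]]
scene [0.171 0.739 0.786] [[-0.88, -0.47, -0.0], [-0.3, 0.57, -0.76], [0.36, -0.67, -0.65]]
```

View pics/top_v.png

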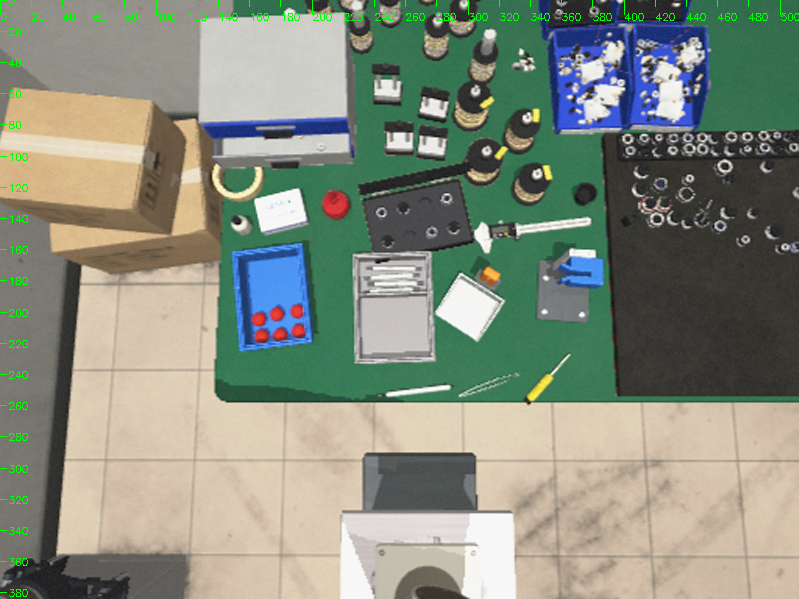

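View pics/scene_v.png

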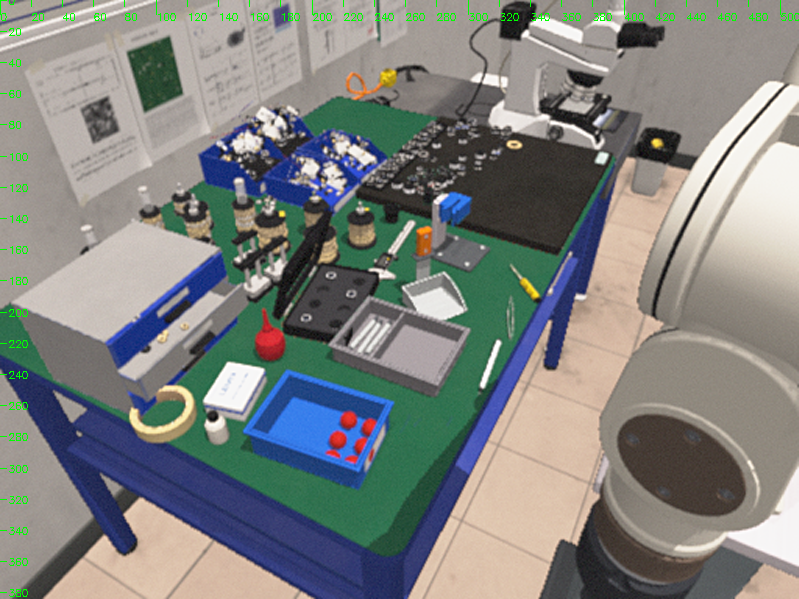

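Run:
```python
from h import *
a=crop('top',145,152,285,236,5.7);a=a[:478]
cv2.imwrite('pics/c1.png',a)
b=crop('top',272,152,392,212,4.8); d=crop('scene',255,120,345,210,3.4)
H=np.zeros((b.shape[0]+d.shape[0],800,3),np.uint8); H[:b.shape[0],:b.shape[1]]=b; H[b.shape[0]:,:d.shape[1]]=d
e=crop('scene',155,185,300,275,3.2); H[b.shape[0]:b.shape[0]+e.shape[0],320:320+e.shape[1]]=e
print(H.shape); cv2.imwrite('pics/c2.png',H[:600])
```

```text
(594, 800, 3)
```

View pics/c1.png

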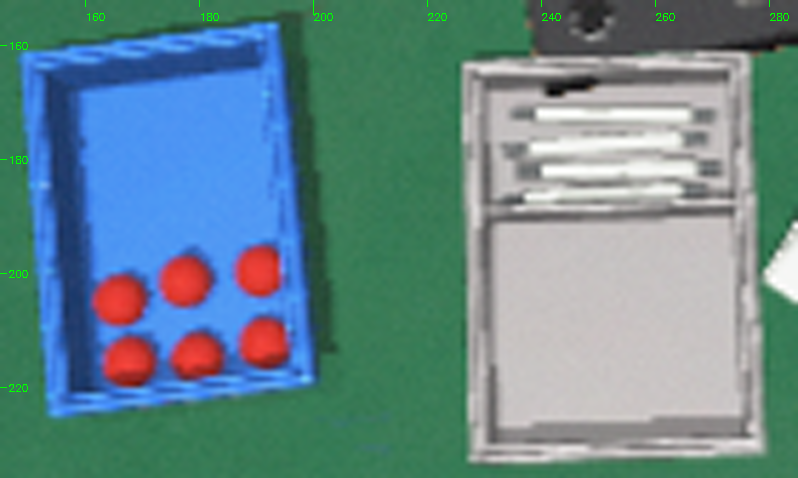

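View pics/c2.png

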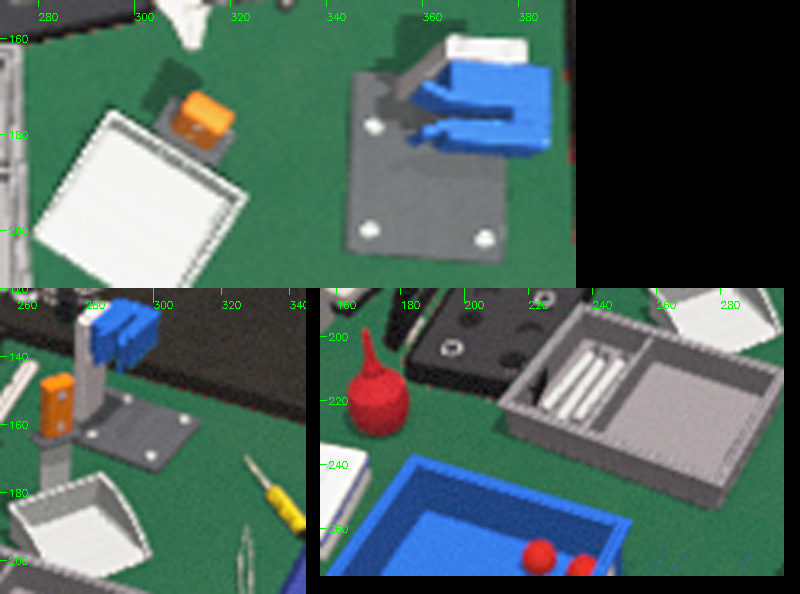

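```bash
cat > fit.py <<'E'
from h import *
from scipy.optimize import least_squares
def fit(obs,g):
    # obs: list (cam,[lx,ly,lz] m,(u,v)); pose x,y,yaw
    def r(p,zoff=0):
        c,s=np.cos(p[2]),np.sin(p[2]); o=[]
        for cam,l,uv in obs:
            X=[p[0]+c*l[0]-s*l[1],p[1]+s*l[0]+c*l[1],l[2]]; o.append(proj(cam,X)-uv)
        return np.ravel(o)
    s=least_squares(r,g); return s.x,r(s.x).reshape(-1,2)
def px(x,y,s,u0,v0): return np.array([(x+.5)/s-.5+u0,(y+.5)/s-.5+v0])
E
python3 - <<'E'
from fit import *
T=load('top');S=load('scene')
a=lambda x,y:px(x,y,5.7,145,152); b=lambda x,y:px(x,y,4.8,272,152); d=lambda x,y:px(x,y-288,3.4,255,120); e=lambda x,y:px(x-320,y-288,3.2,155,185)
def show(n,f): print(n,f[0][:2].round(4),np.degrees(f[0][2]).round(2)); print(f[1].round(1).tolist())
m=1e-3
def rim(hx,hy,z,c): return [(T,[sx*hx*m,sy*hy*m,z*m],p) for (sx,sy),p in zip([(1,1),(1,-1),(-1,-1),(-1,1)],c)]
show('bin',fit(rim(95,67,60,[a(22,54),a(279,24),a(316,382),a(54,415)]),[.45,.25,0]))
tr=rim(105.5,75,40,[a(463,64),a(750,54),a(765,453),a(472,460)])
show('tray',fit(tr,[.45,.1,0]))
show('tray+scene',fit(tr+[(S,[.1055,.075,.04],e(500,403)),(S,[.1055,-.075,.04],e(585,303)),(S,[-.1055,-.075,.04],e(784,372)),(S,[-.1055,.075,.04],e(718,487))],[.45,.1,0]))
sc=[(T,[-.0025,.048,.036],b(112,112)),(T,[-.0025,-.048,.036],b(246,196)),(T,[-.09,.048,.003],b(36,235)),(T,[0,0,.156],b(209,109))]
show('scoop',fit(sc,[.45,-.05,-.5]))
ss=[(S,[-.0025,.048,.036],d(10,508)),(S,[-.0025,-.048,.036],d(101,473)),(S,[-.09,-.048,.003],d(150,552))]
show('scoop+scene',fit(sc+ss,[.45,-.05,-.5]))
ho=[(T,[-.07,.05,.008],b(345,250)),(T,[-.07,-.05,.008],b(503,262)),(T,[.048,.05,.008],b(353,72)),(T,[-.018,-.036,.125],b(548,156)),(T,[.030,-.036,.125],b(551,66)),(T,[0,-.0165,.125],b(513,113))]
show('holder',fit(ho,[.45,-.2,0]))
for p in [(120,301),(186,281),(262,270),(129,361),(197,357),(264,343)]: print(atz(T,*a(*p),.014).round(3))
# heights by two views
for n,p,q in[('grip top near-left corner',b(192,91),d(42,377)),('pan back left',b(112,112),d(10,508)),('pan back right',b(246,196),d(101,473)),('tray corner BR',a(765,453),e(784,372)),('tray TL',a(463,64),e(500,403))]: print(n,tri(T,p,S,q).round(4))
E
```

```text
bin [0.55   0.2878] 7.24
[[0.1, -0.2], [0.0, -0.7], [0.1, 0.3], [-0.2, 0.5]]
tray [0.5324 0.061 ] 1.71
[[0.2, -0.6], [-0.1, -0.5], [0.1, 0.3], [-0.1, 0.7]]
tray+scene [0.5317 0.0611] 1.24
[[0.4, -0.6], [0.2, -0.1], [-0.2, 0.8], [-0.5, 0.8], [-1.4, -0.2], [-1.5, -0.4], [1.5, -0.3], [0.5, -0.3]]
scoop [ 0.5732 -0.1092] -33.04
[[0.2, -0.1], [-0.1, -0.4], [-0.2, 0.1], [0.0, 0.3]]
scoop+scene [ 0.5723 -0.1097] -32.6
[[0.4, 0.3], [0.1, -0.2], [0.1, 0.6], [0.2, 0.7], [-0.4, -0.6], [-0.9, 0.2], [-0.5, 0.7]]
holder [ 0.5775 -0.2695] -5.11
[[-0.2, 0.5], [0.3, 0.8], [0.2, -0.6], [-0.2, -1.3], [-0.2, 0.2], [0.1, 0.5]]
[0.512 0.323 0.014]
[0.523 0.288 0.014]
[0.528 0.248 0.014]
[0.48  0.317 0.014]
[0.482 0.281 0.014]
[0.489 0.246 0.014]
grip top near-left corner [ 0.5819 -0.0996  0.1618]
pan back left [ 0.5959 -0.0675  0.0342]
pan back right [ 0.5423 -0.1483  0.0382]
tray corner BR [ 0.4314 -0.0167  0.0365]
tray TL [0.632  0.1389 0.0417]
```

>>> apply_moves(commands=[[0, 0, -0.2, 0.1044], [0, 0, -0.2, 0.1044], [0, 0, -0.2, 0.1044], [0, 0, 0, 0], [0, 0, 0, 0]], claw=0)

```text
clock: 0.52
eef_pos: [0.1207, 0.4851, 0.265]
tool_rot: [0.281, 0.96, -0.0, 0.0]
ft_force: [0.1, -0.1, -0.5]
grip_width: 0.0856
grasp_force: 0.0
```

>>> apply_moves(commands=[[-0.5, -0.18, 0, 0], [-1, -0.364, 0, 0], [-1, -0.364, 0, 0], [-1, -0.364, 0, 0], [-1, -0.364, 0, 0]])

```text
clock: 0.93
eef_pos: [0.1792, 0.4073, 0.2648]
tool_rot: [0.281, 0.96, -0.001, 0.0]
ft_force: [0.4, 0.4, -0.4]
grip_width: 0.0854
grasp_force: 0.0
```

>>> apply_moves(commands=[[-1, -0.364, 0, 0], [-1, -0.364, 0, 0], [-1, -0.364, 0, 0], [-1, -0.364, 0, 0], [-1, -0.364, 0, 0]])

```text
clock: 1.35
eef_pos: [0.2435, 0.3224, 0.2649]
tool_rot: [0.281, 0.96, -0.0, 0.0]
ft_force: [0.2, -0.5, -0.7]
grip_width: 0.0853
grasp_force: 0.0
```

>>> apply_moves(commands=[[-1, -0.364, 0, 0], [-1, -0.364, 0, 0], [-1, -0.364, 0, 0], [-1, -0.364, 0, 0], [-1, -0.364, 0, 0]])

```text
clock: 1.77
eef_pos: [0.3076, 0.2378, 0.265]
tool_rot: [0.281, 0.96, -0.0, -0.0]
ft_force: [-0.2, 0.5, -0.4]
grip_width: 0.0856
grasp_force: 0.0
```

>>> apply_moves(commands=[[-1, -0.364, 0, 0], [-1, -0.364, 0, 0], [-1, -0.364, 0, 0], [-1, -0.364, 0, 0], [-1, -0.364, 0, 0]])

```text
clock: 2.18
eef_pos: [0.3718, 0.1531, 0.265]
tool_rot: [0.281, 0.96, -0.0, -0.0]
ft_force: [0.4, 0.3, 0.2]
grip_width: 0.0856
grasp_force: 0.0
```

>>> apply_moves(commands=[[-1, -0.364, 0, 0], [-1, -0.364, 0, 0], [-1, -0.364, 0, 0], [-1, -0.364, 0, 0], [-1, -0.364, 0, 0]])

```text
clock: 2.6
eef_pos: [0.4361, 0.0685, 0.2649]
tool_rot: [0.281, 0.96, -0.0, -0.0]
ft_force: [-0.1, 0.4, -0.3]
grip_width: 0.0852
grasp_force: 0.0
```

>>> apply_moves(commands=[[-1, -0.364, 0, 0], [-1, -0.364, 0, 0], [-1, -0.364, 0, 0], [-0.5, -0.18, 0, 0], [0, 0, 0, 0]])

```text
clock: 3.02
eef_pos: [0.4818, 0.009, 0.2647]
tool_rot: [0.283, 0.959, -0.0, -0.0]
ft_force: [0.1, 1.4, -0.1]
grip_width: 0.0854
grasp_force: 0.0
```

Run:
```python
from h import *
c=shot('wrist','w1'); print(bot.get_obs()['eef_pos'],-np.array(c['R']).T@np.array(c['t']).ravel(), np.round(c['R'],2).tolist())
cv2.imwrite('pics/w1_v.png',crop('w1',0,0,512,384,1.56))
```

```text
[0.48098753 0.01007867 0.26477283] [0.41677526 0.05149401 0.38492603] [[0.54, 0.84, 0.0], [0.8, -0.52, 0.3], [0.25, -0.16, -0.95]]
```

View pics/w1_v.png

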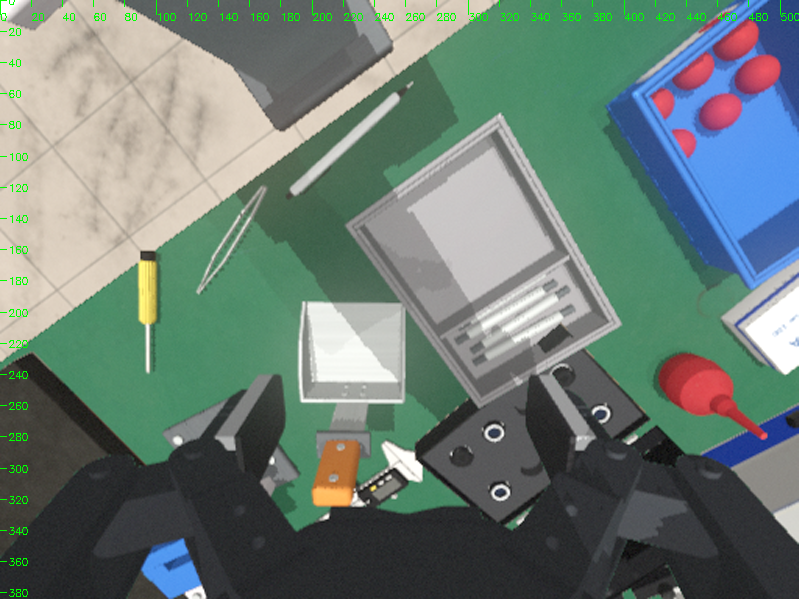

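Run:
```python
from fit import *
W=load('w1');T=load('top')
w=lambda x,y:px(x,y,1.5606,0,0)
a=lambda x,y:px(x,y,5.7,145,152); b=lambda x,y:px(x,y,4.8,272,152)
def show(n,f): print(n,f[0][:2].round(4),np.degrees(f[0][2]).round(2)); print(f[1].round(1).tolist())
sw=[(W,[-.0025,-.048,.036],w(300,403)),(W,[-.0025,.048,.036],w(404,403)),(W,[-.09,-.048,.003],w(303,303)),(W,[-.09,.048,.003],w(403,303)),(W,[-.012,-.022,.100],w(316,432)),(W,[-.012,.022,.1],w(370,432))]
show('scoop w',fit(sw,[.57,-.11,-.5]))
f=fit(sw,[.57,-.11,-.5])[0]
c,s=np.cos(f[2]),np.sin(f[2])
for l in [(-.008,-.014,.156),(.008,-.014,.156),(.008,.014,.156),(-.008,.014,.156),(-.008,.014,.1)]:
    print('grip',(proj(W,[f[0]+c*l[0]-s*l[1],f[1]+s*l[0]+c*l[1],l[2]])*1.56).round(0))
tw=[(W,[-.1055,.075,.04],w(500,114)),(W,[-.1055,-.075,.04],w(347,226)),(W,[.1055,-.075,.04],w(481,404)),(W,[.1055,.075,.04],w(621,324))]
show('tray w',fit(tw,[.53,.06,0]))
bw=[(W,[-.095,-.067,.06],w(636,93)),(W,[.095,-.067,.06],w(755,287))]
bt=[(T,[sx*.095,sy*.067,.06],p) for (sx,sy),p in zip([(1,1),(1,-1),(-1,-1),(-1,1)],[a(22,54),a(279,24),a(316,382),a(54,415)])]
show('bin w',fit(bw,[.55,.29,.1])); show('bin both',fit(bw+bt,[.55,.29,.1]))
for n,p,q in[('knob',a(262,270),w(720,111)),('knob2',a(264,343),w(660,103)),('pan back L',b(112,112),w(404,403)),('pan back R',b(246,196),w(300,403)),('bin corner',a(279,24),w(755,287))]: print(n,tri(T,p,W,q).round(4))
```

```text
scoop w [ 0.5708 -0.1079] -32.93
[[1.3, -1.2], [-0.6, -1.2], [0.2, -0.1], [-0.0, -0.1], [-0.7, 1.1], [0.0, 1.1]]
grip [310. 489.]
grip [311. 508.]
grip [352. 508.]
grip [351. 489.]
grip [360. 438.]
tray w [0.5316 0.0627] 2.07
[[0.5, -1.7], [-2.0, -0.3], [-0.6, 3.3], [2.1, 0.1]]
bin w [0.549  0.2931] 7.26
[[-0.7, -0.9], [0.9, 1.3]]
bin both [0.5493 0.292 ] 7.16
[[-1.5, -0.3], [-0.1, 1.9], [-1.3, 0.1], [-1.3, -0.4], [-1.4, 0.6], [-1.7, 0.7]]
knob [0.5095 0.2325 0.1017]
knob2 [0.4871 0.2426 0.0301]
pan back L [ 0.5969 -0.0668  0.0359]
pan back R [ 0.5431 -0.1482  0.0381]
bin corner [0.6483 0.2337 0.0649]
```

>>> apply_moves(commands=[[-1, -0.36, 0, 0], [-1, -0.36, 0, 0], [-1, -0.36, 0, 0], [-1, -0.36, 0, 0], [-1, -0.36, 0, 0]])

```text
clock: 3.48
eef_pos: [0.5456, -0.0729, 0.2654]
tool_rot: [0.281, 0.96, 0.0, -0.0]
ft_force: [-0.1, 1.1, 0.7]
grip_width: 0.0854
grasp_force: 0.0
```

>>> apply_moves(commands=[[-1, -0.36, 0, 0], [-0.98, -0.35, 0, 0], [0, 0, 0, 0], [0, 0, 0.6, 0], [0, 0, 0.8, 0]])

```text
clock: 3.9
eef_pos: [0.5719, -0.106, 0.2384]
tool_rot: [0.281, 0.96, 0.0, 0.001]
ft_force: [-0.0, 0.8, 0.2]
grip_width: 0.0853
grasp_force: 0.0
```

>>> apply_moves(commands=[[0, 0, 1, 0], [0, 0, 1, 0], [0, 0, 1, 0], [0, 0, 0.8, 0], [0, 0, 0.4, 0]])

```text
clock: 4.32
eef_pos: [0.5693, -0.1051, 0.151]
tool_rot: [0.281, 0.96, -0.0, -0.002]
ft_force: [-1.4, -1.0, -0.1]
grip_width: 0.085
grasp_force: 0.0
```

>>> apply_moves(commands=[[0, 0, 0, 0], [0, 0, 0, 0], [0, 0, 0, 0], [0, 0, 0, 0], [0, 0, 0, 0]], claw=1)

```text
clock: 4.73
eef_pos: [0.5723, -0.1074, 0.1548]
tool_rot: [0.282, 0.959, -0.0, 0.001]
ft_force: [0.7, -2.6, 2.5]
grip_width: 0.0273
grasp_force: 59.8
```

>>> apply_moves(commands=[[0, 0, 0, 0], [0, 0, 0, 0], [0, 0, 0, 0], [0, 0, 0, 0], [0, 0, 0, 0]])

```text
clock: 5.15
eef_pos: [0.5723, -0.1076, 0.1548]
tool_rot: [0.282, 0.959, -0.0, 0.001]
ft_force: [-0.6, -2.1, 6.1]
grip_width: 0.0273
grasp_force: 60.0
```

>>> apply_moves(commands=[[0, 0, 0, 0], [0, 0, 0, 0], [0, 0, 0, 0], [0, 0, 0.4, 0], [0, 0, 0.5, 0]], claw=0.4)

```text
clock: 5.57
eef_pos: [0.5722, -0.1069, 0.1352]
tool_rot: [0.282, 0.959, 0.0, 0.001]
ft_force: [-0.4, -0.2, -0.5]
grip_width: 0.0515
grasp_force: 0.0
```

>>> apply_moves(commands=[[0, 0, 0, 0], [0, 0, 0, 0], [0, 0, 0, 0], [0, 0, 0, 0], [0, 0, 0, 0]])

```text
clock: 5.98
eef_pos: [0.5719, -0.107, 0.1356]
tool_rot: [0.282, 0.959, 0.0, 0.0]
ft_force: [-0.4, -0.3, 0.0]
grip_width: 0.0511
grasp_force: 0.0
```

>>> apply_moves(commands=[[0, 0, 0, 0], [0, 0, 0, 0], [0, 0, 0, 0], [0, 0, 0, 0], [0, 0, 0, 0]], claw=1)

```text
clock: 6.4
eef_pos: [0.5718, -0.1071, 0.1356]
tool_rot: [0.282, 0.959, -0.0, 0.0]
ft_force: [-0.8, -0.5, 1.5]
grip_width: 0.0273
grasp_force: 59.7
```

>>> apply_moves(commands=[[0, 0, -0.5, 0], [0, 0, -1, 0], [0, 0, -1, 0], [0, 0, -1, -0.06], [0, 0, -0.5, -0.0955]])

```text
clock: 6.82
eef_pos: [0.5723, -0.1069, 0.2182]
tool_rot: [0.201, 0.98, 0.0, 0.001]
ft_force: [1.1, 0.2, -2.2]
grip_width: 0.0271
grasp_force: 59.6
```

>>> apply_moves(commands=[[0, 0, 0, -0.0955], [0, 0, 0, -0.0955], [0, 0, 0, -0.0955], [0, 0, 0, -0.0955], [0, 0, 0, -0.0955]])

```text
clock: 7.23
eef_pos: [0.5711, -0.1066, 0.2153]
tool_rot: [-0.048, 0.999, 0.0, -0.001]
ft_force: [0.4, -0.4, -2.9]
grip_width: 0.0272
grasp_force: 59.5
```

>>> apply_moves(commands=[[0, 0, 0, -0.035], [-0.1, 0.3, 0, 0], [-0.2, 0.7, 0, 0], [-0.27, 1, 0, 0], [-0.27, 1, 0, 0]])

```text
clock: 7.65
eef_pos: [0.5804, -0.0445, 0.2153]
tool_rot: [-0.063, 0.998, 0.0, -0.0]
ft_force: [-0.1, -0.0, -3.3]
grip_width: 0.0271
grasp_force: 59.5
```

>>> apply_moves(commands=[[-0.27, 1, 0, 0], [-0.27, 1, 0, 0], [-0.27, 1, 0, 0], [-0.27, 1, 0, 0], [-0.27, 1, 0, 0]])

```text
clock: 8.07
eef_pos: [0.5943, 0.059, 0.2153]
tool_rot: [-0.063, 0.998, 0.0, -0.0]
ft_force: [0.2, -1.1, -2.5]
grip_width: 0.0274
grasp_force: 59.6
```

>>> apply_moves(commands=[[-0.27, 1, 0, 0], [-0.27, 1, 0, 0], [-0.27, 1, 0, 0], [-0.27, 1, 0, 0], [-0.27, 1, 0, 0]])

```text
clock: 8.48
eef_pos: [0.6082, 0.1616, 0.2152]
tool_rot: [-0.063, 0.998, 0.0, -0.001]
ft_force: [0.7, 0.2, -2.8]
grip_width: 0.0274
grasp_force: 59.6
```

>>> apply_moves(commands=[[-0.27, 1, 0, 0], [-0.27, 1, 0, 0], [-0.27, 1, 0, 0], [-0.27, 1, 0, 0], [-0.3, 1, 0, 0]])

```text
clock: 8.9
eef_pos: [0.6227, 0.2642, 0.2151]
tool_rot: [-0.063, 0.998, 0.0, -0.001]
ft_force: [0.2, -1.2, -1.7]
grip_width: 0.0271
grasp_force: 59.5
```

>>> apply_moves(commands=[[-0.27, 1, 0, 0], [-0.2, 0.7, 0, 0], [0, 0, 0, 0], [0, 0, 0, 0], [0, 0, 0, 0]])

```text
clock: 9.32
eef_pos: [0.6278, 0.2974, 0.2149]
tool_rot: [-0.064, 0.998, -0.0, -0.001]
ft_force: [-0.3, -0.3, -2.2]
grip_width: 0.0273
grasp_force: 59.7
```

Run:
```python
from h import *
c=shot('wrist','w2'); print(bot.get_obs()['eef_pos'],-np.array(c['R']).T@np.array(c['t']).ravel())
cv2.imwrite('pics/w2_v.png',crop('w2',0,0,512,384,1.56))
```

```text
[0.62801709 0.29699596 0.21514114] [0.55105579 0.28786668 0.33519013]
```

View pics/w2_v.png

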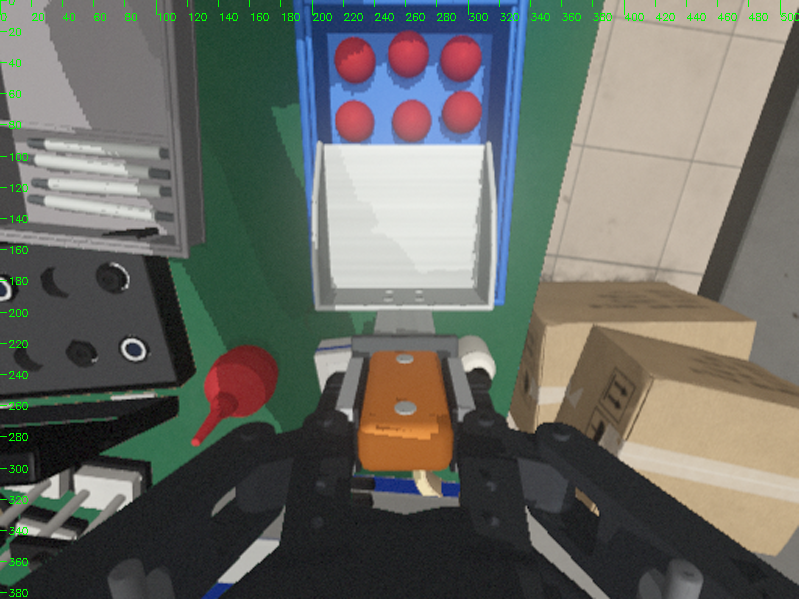

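Run:
```python
from h import *
c=load('w2'); q=bot.get_obs()['eef_pos']; th=np.radians(7.3); R=np.array([[np.cos(th),np.sin(th)],[-np.sin(th),np.cos(th)]])
def loc(u,v,z): return (R@(atz(c,u/1.56,v/1.56,z)[:2]-q[:2])*1000).round(1)
for n,p,z in [('floorR',(330,110),.004),('floorL',(491,110),.004),('rimL',(304,50),.06),('rimR',(517,50),.06),('floor near edge',(410,34),.004),('rim corner far',(502,303),.06),('lipR',(320,145),.0795+.003),('lipL',(488,145),.0825),('backR',(315,308),.1155),('backL',(492,308),.1155),('k',(355,121),.014),('k',(412,121),.014),('k',(462,111),.014),('k',(355,60),.014),('k',(409,53),.014),('k',(461,59),.014)]: print(n,loc(*p,z))
```

```text
floorR [-116.   -53.5]
floorL [-115.8   63.8]
rimL [-141.5  -57.7]
rimR [-141.4   66.3]
floor near edge [-164.3    4.7]
rim corner far [13.7 68.3]
lipR [-88.6 -47.3]
lipL [-88.5  48.2]
backR [ -1.9 -49.2]
backL [-1.8 49.3]
k [-107.6  -34.5]
k [-107.6    6.1]
k [-114.1   41.4]
k [-146.2  -33. ]
k [-150.4    3.9]
k [-146.7   39.4]
```

>>> apply_moves(commands=[[0.05, 0.25, 0, 0], [0, 0, 0, 0], [0, 0, 0.5, 0], [0, 0, 0.7, 0], [0, 0, 0.7, 0]])

```text
clock: 9.78
eef_pos: [0.627, 0.3021, 0.177]
tool_rot: [-0.063, 0.998, 0.0, 0.001]
ft_force: [-0.2, -0.5, -3.2]
grip_width: 0.0267
grasp_force: 59.8
```

>>> apply_moves(commands=[[0, 0, 0.7, 0], [0, 0, 0.5, 0], [0, 0, 0.4, 0], [0, 0, 0.15, 0], [0, 0, 0, 0]])

```text
clock: 10.2
eef_pos: [0.6262, 0.3021, 0.1412]
tool_rot: [-0.064, 0.998, -0.0, -0.001]
ft_force: [-0.5, -0.9, -2.4]
grip_width: 0.0271
grasp_force: 59.7
```

>>> apply_moves(commands=[[0, 0, 0.05, 0], [0, 0, 0.05, 0], [0, 0, 0, 0], [0, 0, 0, 0], [0, 0, 0, 0]])

```text
clock: 10.62
eef_pos: [0.6269, 0.3026, 0.1408]
tool_rot: [-0.064, 0.998, 0.0, 0.0]
ft_force: [-0.5, 0.7, -2.2]
grip_width: 0.0273
grasp_force: 59.7
```

>>> apply_moves(commands=[[0, 0, 0.06, 0], [0, 0, 0, 0], [0.2, 0, 0, 0], [0.3, 0, 0, 0], [0.35, 0, 0, 0]])

```text
clock: 11.03
eef_pos: [0.6102, 0.3003, 0.1398]
tool_rot: [-0.064, 0.998, 0.0, 0.001]
ft_force: [0.4, 0.6, -0.3]
grip_width: 0.0274
grasp_force: 59.8
```

>>> apply_moves(commands=[[0.35, 0, 0, 0], [0.35, 0, 0, 0], [0.35, 0, 0, 0], [0.35, 0, 0, 0], [0.35, 0, 0, 0]])

```text
clock: 11.45
eef_pos: [0.575, 0.2958, 0.1398]
tool_rot: [-0.064, 0.998, 0.0, 0.001]
ft_force: [8.9, -0.4, 8.2]
grip_width: 0.0271
grasp_force: 61.2
```

>>> apply_moves(commands=[[0.35, 0, 0, 0], [0.3, 0, 0, 0], [0.2, 0, 0, 0], [0.1, 0, 0, 0], [0, 0, 0, 0]])

```text
clock: 11.87
eef_pos: [0.5559, 0.2934, 0.1396]
tool_rot: [-0.064, 0.998, 0.0, 0.0]
ft_force: [2.4, -0.6, 4.6]
grip_width: 0.0272
grasp_force: 60.4
```

Run:
```python
from h import *
c=shot('wrist','w3'); print(bot.get_obs()['eef_pos'])
cv2.imwrite('pics/w3_v.png',crop('w3',170,0,370,240,2.5))
```

```text
[0.5558967  0.29338767 0.13958319]
```

View pics/w3_v.png

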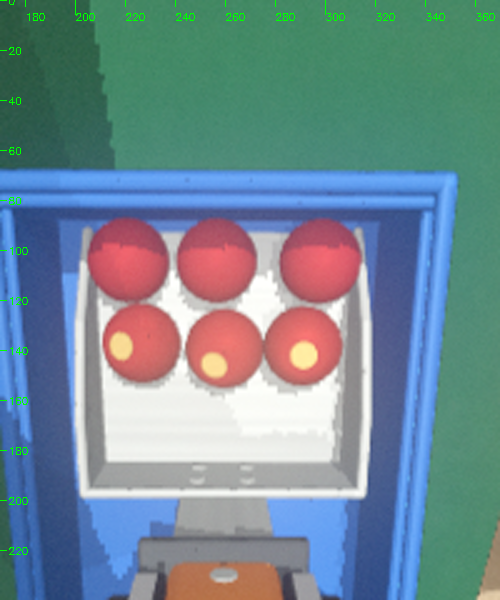

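>>> apply_moves(commands=[[0.1, 0, 0, 0], [0.05, 0, 0, 0], [0, 0, 0, 0], [0, 0, 0.06, 0], [0, 0, 0.06, 0]])

```text
clock: 12.33
eef_pos: [0.5548, 0.2931, 0.1394]
tool_rot: [-0.064, 0.998, 0.0, 0.002]
ft_force: [1.4, -4.6, 18.9]
grip_width: 0.0272
grasp_force: 62.4
```

>>> apply_moves(commands=[[-0.08, 0, 0.02, 0], [-0.12, 0, 0.0, 0], [-0.15, 0, 0.01, 0], [-0.15, 0, 0.01, 0], [-0.15, 0, 0.01, 0]])

```text
clock: 12.75
eef_pos: [0.565, 0.2941, 0.1383]
tool_rot: [-0.064, 0.998, -0.0, -0.001]
ft_force: [-3.6, -2.3, 14.0]
grip_width: 0.0273
grasp_force: 61.7
```

Run:
```python
from h import *
c=shot('wrist','w4'); o=bot.get_obs(); print(o['eef_pos'],o['ft_force'],o['ft_torque'])
cv2.imwrite('pics/w4_v.png',crop('w4',170,0,370,240,2.5))
```

```text
[0.56544059 0.29420366 0.13825731] [-4.15474291 -3.62240109 18.71938307] [-1.00720673  1.43310068  0.03547624]
```

View pics/w4_v.png

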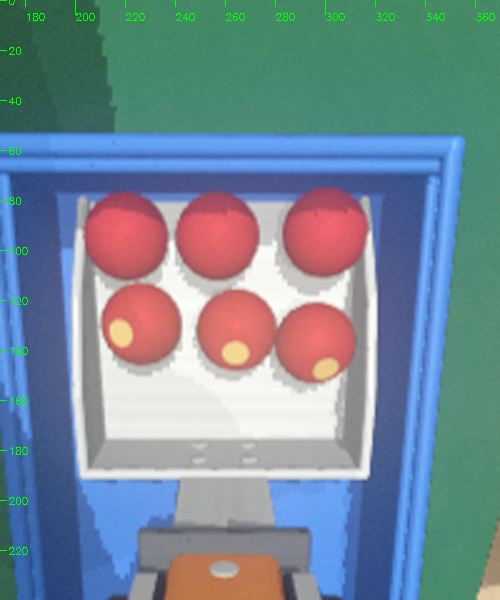

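>>> apply_moves(commands=[[-0.15, 0, 0.02, 0], [-0.15, 0, 0.02, 0], [-0.15, 0, 0.02, 0], [-0.15, 0, 0.02, 0], [-0.15, 0, 0.02, 0]])

```text
clock: 13.22
eef_pos: [0.5799, 0.2961, 0.1355]
tool_rot: [-0.064, 0.998, -0.0, -0.001]
ft_force: [-2.2, -3.5, 13.9]
grip_width: 0.0271
grasp_force: 62.0
```

>>> apply_moves(commands=[[-0.15, 0, 0.02, 0], [-0.15, 0, 0.02, 0], [-0.12, 0, 0.02, 0], [-0.06, 0, 0.0, 0], [0, 0, 0, 0]])

```text
clock: 13.63
eef_pos: [0.5889, 0.2973, 0.1331]
tool_rot: [-0.064, 0.998, -0.0, -0.002]
ft_force: [-1.4, -2.3, 10.6]
grip_width: 0.0272
grasp_force: 62.0
```

```bash
cat > red.py <<'E'
from h import *
def reds(tag):
    im=load(tag)['image']; h=cv2.cvtColor(im,cv2.COLOR_BGR2HSV)
    m=(((h[...,0]<6)|(h[...,0]>172))&(h[...,1]>140)&(h[...,2]>60)).astype(np.uint8)
    m=cv2.morphologyEx(m,cv2.MORPH_OPEN,np.ones((3,3)))
    n,l,s,c=cv2.connectedComponentsWithStats(m)
    return [(c[i].round(0).tolist(),s[i,2:5].tolist()) for i in range(1,n) if s[i,4]>60]
E
python3 - <<'E'
from red import *
c=shot('wrist','w5'); o=bot.get_obs(); print(o['clock'],o['eef_pos'],o['ft_force'],o['ft_torque'])
print('before',reds('w4'));print('now',reds('w5'))
E
```

```text
13.6833 [0.58882916 0.29724046 0.13310752] [-1.48039766 -3.00739497  9.81884406] [-0.60280474  0.89145626  0.02929872]
before [([218.0, 92.0], [28, 23, 469]), ([302.0, 92.0], [28, 20, 426]), ([255.0, 90.0], [27, 14, 281]), ([144.0, 321.0], [14, 14, 81])]
now [([213.0, 61.0], [35, 33, 849]), ([253.0, 55.0], [26, 20, 375]), ([301.0, 144.0], [22, 24, 416]), ([115.0, 295.0], [30, 22, 189]), ([143.0, 321.0], [15, 15, 86])]
```

>>> apply_moves(commands=[[0, 0, -0.1, 0], [0, 0, -0.2, 0], [0, 0, -0.3, 0], [0, 0, -0.4, 0], [0, 0, -0.5, 0]])

```text
clock: 14.1
eef_pos: [0.5896, 0.2976, 0.1615]
tool_rot: [-0.064, 0.998, -0.001, -0.002]
ft_force: [-0.3, 0.6, -4.0]
grip_width: 0.0272
grasp_force: 60.1
```

>>> apply_moves(commands=[[0, 0, -0.5, 0], [0, 0, -0.5, 0], [0, 0, -0.5, 0], [0, 0, -0.4, 0.01], [0, 0, -0.4, 0.02]])

```text
clock: 14.52
eef_pos: [0.5908, 0.2979, 0.2099]
tool_rot: [-0.047, 0.999, 0.0, 0.001]
ft_force: [-0.2, 0.1, -4.6]
grip_width: 0.0273
grasp_force: 60.1
```

>>> apply_moves(commands=[[0, 0, -0.2, 0.02], [0, 0, -0.1, 0.02], [0, 0, 0, 0.013], [0, 0, 0, 0.01], [0, 0, 0, 0]])

```text
clock: 14.93
eef_pos: [0.5902, 0.2976, 0.2137]
tool_rot: [-0.015, 1.0, -0.0, -0.001]
ft_force: [0.3, -0.5, -3.9]
grip_width: 0.0276
grasp_force: 60.1
```

Run:
```python
from red import *
c=shot('wrist','w6'); o=bot.get_obs(); print(o['clock'],o['eef_pos'],o['tool_rot'],o['ft_force'],o['ft_torque'])
print('now',reds('w6'))
a=crop('w5',160,0,380,240,1.8);b=crop('w6',160,0,380,240,1.8); cv2.imwrite('pics/w56.png',np.hstack([a,b]))
```

```text
14.9833 [0.59025489 0.29760852 0.21369388] [-1.51063244e-02  9.99885625e-01 -3.27673071e-04 -6.54584997e-04] [-0.08031391  0.09461037 -3.68987546] [ 0.00150548 -0.15155301  0.0201204 ]
now [([214.0, 63.0], [34, 34, 860]), ([253.0, 58.0], [26, 22, 419]), ([298.0, 144.0], [27, 27, 553]), ([264.0, 145.0], [21, 23, 354]), ([227.0, 146.0], [19, 17, 200]), ([168.0, 266.0], [42, 22, 556])]
```

View pics/w56.png

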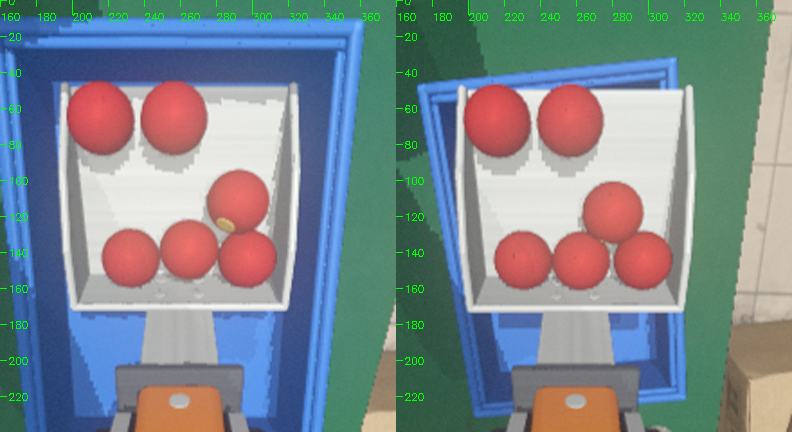

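>>> apply_moves(commands=[[0, -0.1, 0, 0], [0, -0.2, 0, 0], [0.03, -0.3, 0, 0], [0.06, -0.4, 0, 0], [0.08, -0.5, 0, 0]])

```text
clock: 15.4
eef_pos: [0.588, 0.267, 0.2144]
tool_rot: [-0.015, 1.0, -0.0, -0.0]
ft_force: [-0.3, -0.4, -3.7]
grip_width: 0.0274
grasp_force: 60.1
```

>>> apply_moves(commands=[[0.08, -0.5, 0, 0], [0.08, -0.5, 0, 0], [0.08, -0.5, 0, 0], [0.08, -0.5, 0, 0], [0.08, -0.5, 0, 0]])

```text
clock: 15.82
eef_pos: [0.5815, 0.2162, 0.2147]
tool_rot: [-0.015, 1.0, 0.0, 0.0]
ft_force: [-0.0, -0.4, -4.4]
grip_width: 0.027
grasp_force: 60.1
```

>>> apply_moves(commands=[[0.08, -0.5, 0, 0], [0.08, -0.5, 0, 0], [0.08, -0.5, 0, 0], [0.08, -0.5, 0, 0], [0.08, -0.5, 0, 0]])

```text
clock: 16.23
eef_pos: [0.575, 0.1663, 0.2146]
tool_rot: [-0.015, 1.0, 0.0, 0.0]
ft_force: [0.1, -1.0, -4.5]
grip_width: 0.0271
grasp_force: 60.1
```

>>> apply_moves(commands=[[0.08, -0.5, 0, 0], [0.08, -0.5, 0, 0], [0.08, -0.5, 0, 0], [0.08, -0.5, 0, 0], [0.08, -0.5, 0, 0]])

```text
clock: 16.65
eef_pos: [0.5685, 0.116, 0.2145]
tool_rot: [-0.015, 1.0, 0.0, 0.0]
ft_force: [0.2, 0.6, -3.7]
grip_width: 0.027
grasp_force: 60.1
```

>>> apply_moves(commands=[[0.08, -0.5, 0, 0], [0.08, -0.5, 0, 0], [0.08, -0.5, 0, 0], [0.05, -0.4, 0, 0], [0.02, -0.35, 0, 0]])

```text
clock: 17.07
eef_pos: [0.5637, 0.0708, 0.2145]
tool_rot: [-0.015, 1.0, -0.0, -0.0]
ft_force: [0.8, -0.1, -3.9]
grip_width: 0.0276
grasp_force: 60.1
```

>>> apply_moves(commands=[[0, -0.25, 0, 0], [0, -0.15, 0, 0], [0, -0.05, 0, 0], [0, 0, 0, 0], [0, 0, 0, 0]])

```text
clock: 17.48
eef_pos: [0.5642, 0.0632, 0.2145]
tool_rot: [-0.015, 1.0, 0.0, -0.0]
ft_force: [-0.5, -1.1, -3.3]
grip_width: 0.0272
grasp_force: 60.1
```

Run:
```python
from red import *
c=shot('wrist','w7'); o=bot.get_obs(); print(o['clock'],o['eef_pos'],o['tool_rot'],o['ft_force'])
print('now',reds('w7'))
# tray model projected onto image & lip edge / tray edge lines by profile in column 256
im=c['image']; 
th=np.radians(1.7)
def tw(x,y,z): return proj(c,[.532+np.cos(th)*x-np.sin(th)*y,.062+np.sin(th)*x+np.cos(th)*y,z])
for n,l in [('nearrim inner',(-.0975,0,.04)),('nearrim outer',(-.1055,0,.04)),('floor near',(-.0965,0,.004)),('R inner rim',(-.06,-.066,.04)),('L inner rim',(-.06,.066,.04))]: print(n,tw(*l).round(1))
g=cv2.cvtColor(im,cv2.COLOR_BGR2GRAY)
print('col330',g[0:130:2,330].tolist()); print('col 256',g[0:90:2,290].tolist()); print('row40',g[70,150:230:2].tolist(),g[70,290:380:2].tolist())
```

```text
17.5333 [0.564159   0.06328076 0.21446426] [-1.54613277e-02  9.99880461e-01  1.07400476e-04  1.05026081e-05] [ 0.4044923   0.32729582 -3.89161323]
now [([214.0, 65.0], [34, 39, 965]), ([249.0, 59.0], [21, 24, 331]), ([279.0, 123.0], [14, 13, 92]), ([228.0, 146.0], [28, 27, 552]), ([297.0, 145.0], [29, 27, 620]), ([263.0, 147.0], [29, 24, 473])]
nearrim inner [258.7  50.4]
nearrim outer [258.7  41.3]
floor near [258.7  57.7]
R inner rim [194.7  90.8]
L inner rim [322.6  90.8]
col330 [114, 113, 111, 115, 114, 116, 118, 115, 114, 112, 117, 116, 117, 117, 116, 119, 119, 121, 119, 121, 117, 142, 150, 138, 140, 143, 144, 146, 150, 150, 153, 155, 158, 158, 158, 157, 157, 157, 155, 156, 155, 154, 153, 179, 195, 192, 191, 185, 184, 177, 186, 161, 162, 140, 137, 132, 134, 132, 131, 132, 134, 131, 130, 130, 131]
col 256 [81, 82, 81, 83, 84, 83, 84, 88, 88, 90, 87, 92, 89, 97, 91, 96, 95, 96, 98, 100, 99, 145, 152, 131, 150, 192, 247, 243, 243, 239, 238, 241, 240, 242, 240, 239, 240, 241, 238, 235, 240, 238, 238, 237, 237]
row40 [80, 78, 78, 72, 76, 72, 74, 74, 75, 75, 77, 75, 77, 78, 79, 77, 75, 82, 130, 132, 100, 130, 169, 162, 82, 84, 90, 93, 93, 95, 96, 97, 93, 94, 94, 91, 90, 95, 93, 89] [239, 239, 239, 240, 239, 240, 240, 240, 240, 240, 239, 239, 239, 234, 145, 151, 227, 238, 157, 130, 157, 142, 131, 131, 129, 127, 126, 127, 125, 125, 122, 125, 123, 122, 121, 121, 122, 119, 118, 114, 113, 115, 113, 115, 116]
```

>>> apply_moves(commands=[[0, 0, 0.1, 0], [0, 0, 0.2, 0], [0, 0, 0.3, 0], [0, 0, 0.4, 0], [0, 0, 0.5, 0]])

```text
clock: 17.95
eef_pos: [0.5642, 0.063, 0.1838]
tool_rot: [-0.015, 1.0, 0.0, 0.0]
ft_force: [0.9, 0.6, -3.7]
grip_width: 0.0272
grasp_force: 60.1
```

>>> apply_moves(commands=[[0, 0, 0.5, 0], [0, 0, 0.5, 0], [0, 0, 0.4, 0], [0, 0, 0.3, 0], [0, 0, 0.2, 0]])

```text
clock: 18.37
eef_pos: [0.5636, 0.0628, 0.1452]
tool_rot: [-0.015, 1.0, -0.0, -0.001]
ft_force: [-0.4, -0.2, -3.5]
grip_width: 0.0272
grasp_force: 60.1
```

>>> apply_moves(commands=[[0, 0, 0.15, 0], [0, 0, 0.1, 0], [0, 0, 0.05, 0], [0, 0, 0, 0], [0, 0, 0, 0]])

```text
clock: 18.78
eef_pos: [0.5644, 0.0629, 0.1409]
tool_rot: [-0.015, 1.0, 0.0, 0.0]
ft_force: [-0.1, -0.3, -3.4]
grip_width: 0.0274
grasp_force: 60.1
```

Run:
```python
from red import *
c=load('w7'); print('lip at w7', atz(c,290,51,.107), 'TCP .5642')
o=bot.get_obs(); print(o['clock'],o['eef_pos'],o['ft_force'])
```

```text
lip at w7 [0.44610993 0.08351657 0.107     ] TCP .5642
18.7833 [0.5643733  0.06289931 0.14091248] [-0.12745764 -0.26533136 -3.36634532]
```

>>> apply_moves(commands=[[0.1, 0, 0, 0], [0.2, 0, 0, 0], [0.2, 0, 0, 0], [0.2, 0, 0, 0], [0.2, 0, 0, 0]])

```text
clock: 19.2
eef_pos: [0.5507, 0.0626, 0.1432]
tool_rot: [-0.015, 1.0, 0.0, 0.006]
ft_force: [10.4, -0.0, 2.1]
grip_width: 0.0275
grasp_force: 60.8
```

>>> apply_moves(commands=[[0.2, 0, 0, 0], [0.2, 0, 0, 0], [0.2, 0, -0.02, 0], [0.2, 0, -0.02, 0], [0.2, 0, -0.03, 0]])

```text
clock: 19.62
eef_pos: [0.5319, 0.0621, 0.1459]
tool_rot: [-0.015, 1.0, 0.0, 0.008]
ft_force: [8.7, 0.9, 1.7]
grip_width: 0.0273
grasp_force: 60.2
```

Run:
```python
from red import *
c=shot('wrist','w8'); o=bot.get_obs(); print(o['clock'],o['eef_pos'],o['ft_force'])
print('now',reds('w8')); g=cv2.cvtColor(c['image'],cv2.COLOR_BGR2GRAY)
for u in(232,275,330): print(u,g[0:240:3,u].tolist())
```

```text
19.6667 [0.53090801 0.06212744 0.14584463] [ 7.46015291 -0.46164262  1.83947327]
now [([216.0, 92.0], [28, 29, 590]), ([251.0, 87.0], [18, 14, 177]), ([271.0, 166.0], [14, 23, 177]), ([229.0, 168.0], [21, 20, 316]), ([294.0, 171.0], [17, 14, 148]), ([356.0, 354.0], [39, 47, 577])]
232 [227, 169, 95, 97, 97, 100, 97, 99, 97, 97, 96, 95, 98, 99, 96, 102, 102, 97, 99, 99, 100, 100, 154, 157, 134, 154, 114, 216, 135, 99, 104, 103, 107, 104, 102, 102, 127, 198, 197, 200, 203, 200, 198, 196, 199, 198, 200, 198, 200, 197, 103, 108, 112, 114, 113, 116, 116, 110, 109, 104, 130, 144, 144, 195, 146, 146, 147, 146, 137, 107, 106, 88, 103, 105, 106, 103, 105, 114, 70, 59]
275 [97, 95, 93, 95, 96, 96, 96, 94, 92, 95, 93, 95, 94, 95, 96, 100, 94, 97, 97, 102, 101, 106, 158, 157, 142, 156, 129, 216, 217, 214, 217, 218, 216, 216, 215, 215, 213, 215, 216, 217, 220, 221, 144, 150, 158, 158, 160, 159, 156, 148, 143, 167, 135, 140, 141, 142, 141, 134, 124, 185, 185, 181, 175, 255, 186, 175, 158, 151, 149, 149, 148, 92, 104, 108, 109, 120, 119, 119, 118, 119]
330 [92, 90, 91, 89, 91, 91, 93, 93, 93, 95, 92, 94, 95, 94, 96, 96, 94, 99, 98, 99, 96, 100, 157, 158, 147, 152, 112, 157, 151, 150, 150, 151, 149, 152, 151, 145, 138, 134, 126, 127, 129, 127, 129, 130, 129, 129, 128, 127, 129, 126, 127, 127, 127, 125, 123, 124, 124, 121, 122, 119, 121, 118, 119, 117, 116, 116, 113, 115, 113, 111, 111, 115, 121, 125, 129, 144, 169, 187, 195, 195]
```

>>> apply_moves(commands=[[0.2, 0, -0.06, 0], [0.2, 0, -0.07, 0], [0.2, 0, -0.08, 0], [0.2, 0, -0.08, 0], [0.2, 0, -0.08, 0]])

```text
clock: 20.08
eef_pos: [0.5102, 0.0615, 0.1522]
tool_rot: [-0.015, 1.0, 0.0, 0.006]
ft_force: [6.1, 0.5, 0.6]
grip_width: 0.0274
grasp_force: 60.0
```

>>> apply_moves(commands=[[0.2, 0, -0.08, 0], [0.2, 0, -0.08, 0], [0.2, 0, -0.08, 0], [0.2, 0, -0.07, 0], [0.2, 0, -0.07, 0]])

```text
clock: 20.5
eef_pos: [0.4892, 0.0608, 0.1592]
tool_rot: [-0.015, 1.0, 0.0, 0.004]
ft_force: [5.2, 0.4, -1.7]
grip_width: 0.0274
grasp_force: 60.0
```

>>> apply_moves(commands=[[0.2, 0, -0.07, 0], [0.2, 0, -0.06, 0], [0.2, 0, -0.06, 0], [0.2, 0, -0.06, 0], [0.2, 0, -0.06, 0]])

```text
clock: 20.92
eef_pos: [0.4662, 0.0599, 0.1635]
tool_rot: [-0.015, 1.0, 0.0, 0.001]
ft_force: [4.8, 0.1, -3.0]
grip_width: 0.0276
grasp_force: 60.7
```

>>> apply_moves(commands=[[0.2, 0, -0.03, 0], [0.2, 0, -0.03, 0], [0.2, 0, -0.03, 0], [0.2, 0, -0.02, 0], [0, 0, 0, 0]])

```text
clock: 21.33
eef_pos: [0.4492, 0.0594, 0.1652]
tool_rot: [-0.015, 1.0, -0.0, -0.0]
ft_force: [4.4, 1.0, -2.1]
grip_width: 0.0271
grasp_force: 61.1
```

Run:
```python
from red import *
c=shot('wrist','w9'); o=bot.get_obs(); print(o['clock'],o['eef_pos'],o['ft_force'],o['ft_torque'])
print('now',reds('w9')); t=shot('top','t2');print('top',reds('t2')); s=shot('scene','s2'); print('scene',reds('s2'))
```

```text
21.3833 [0.44940966 0.05938852 0.16521069] [ 2.59814474  0.41074802 -0.6377401 ] [ 0.06653479 -1.14512644  0.06021445]
now [([241.0, 204.0], [64, 50, 1479]), ([256.0, 188.0], [26, 24, 512]), ([289.0, 200.0], [34, 49, 976]), ([493.0, 200.0], [21, 6, 93])]
top [([215.0, 131.0], [17, 18, 243])]
scene [([173.0, 219.0], [19, 27, 349]), ([281.0, 224.0], [20, 25, 266])]
```

>>> apply_moves(commands=[[-0.1, 0, 0, 0], [-0.15, 0, 0, 0], [-0.15, 0, 0, 0], [-0.15, 0, 0, 0], [-0.15, 0, 0, 0]])

```text
clock: 21.9
eef_pos: [0.4636, 0.0597, 0.1646]
tool_rot: [-0.015, 1.0, -0.0, -0.001]
ft_force: [1.0, -0.3, -4.1]
grip_width: 0.0279
grasp_force: 61.1
```

>>> apply_moves(commands=[[-0.15, 0, 0, 0], [-0.15, 0, 0, 0], [-0.15, 0, 0, 0], [-0.15, 0, 0, 0], [-0.15, 0, 0, 0]])

```text
clock: 22.32
eef_pos: [0.4795, 0.0603, 0.1654]
tool_rot: [-0.015, 1.0, 0.0, 0.0]
ft_force: [-0.0, 0.3, -2.6]
grip_width: 0.0273
grasp_force: 61.0
```

>>> apply_moves(commands=[[-0.15, 0, 0, 0], [-0.15, 0, 0, 0], [-0.15, 0, 0, 0], [-0.15, 0, 0, 0], [-0.15, 0, 0, 0]])

```text
clock: 22.73
eef_pos: [0.4944, 0.0608, 0.1653]
tool_rot: [-0.015, 1.0, -0.0, -0.0]
ft_force: [-1.3, -0.1, -4.5]
grip_width: 0.0273
grasp_force: 61.1
```

Run:
```python
from red import *
c=shot('wrist','w10'); o=bot.get_obs(); print(o['clock'],o['eef_pos'],o['ft_force'],o['ft_torque'])
print('now',reds('w10')); t=shot('top','t3');print('top',reds('t3')); s=shot('scene','s3'); print('scene',reds('s3'))
```

```text
22.7833 [0.49511863 0.06079256 0.16541127] [ 1.58019583  0.12524229 -3.67792632] [ 0.00819692 -0.04693976 -0.00757625]
now [([214.0, 148.0], [44, 44, 1003]), ([246.0, 139.0], [27, 25, 534]), ([288.0, 139.0], [26, 24, 520]), ([270.0, 154.0], [19, 20, 286]), ([295.0, 161.0], [13, 13, 104]), ([352.0, 354.0], [25, 26, 255])]
top [([215.0, 131.0], [17, 17, 240])]
scene [([173.0, 219.0], [19, 27, 349]), ([277.0, 230.0], [22, 26, 290])]
```

Run:
```python
from red import *
c=load('w10')
for p in [(214,148),(246,139),(288,139),(270,154),(295,161)]: print(atz(c,*p,.016).round(3), atz(c,*p,.045).round(3))
cv2.imwrite('pics/w10v.png',crop('w10',130,40,400,300,2.3))
o=[bot.get_obs()['ft_force'][2] for _ in range(3)];print(o)
```

```text
[0.459 0.014 0.016] [0.454 0.019 0.045]
[0.449 0.046 0.016] [0.445 0.048 0.045]
[0.448 0.088 0.016] [0.444 0.085 0.045]
[0.463 0.071 0.016] [0.458 0.07  0.045]
[0.47  0.097 0.016] [0.464 0.093 0.045]
[np.float64(-3.268038372685493), np.float64(-3.268038372685493), np.float64(-3.268038372685493)]
```

View pics/w10v.png

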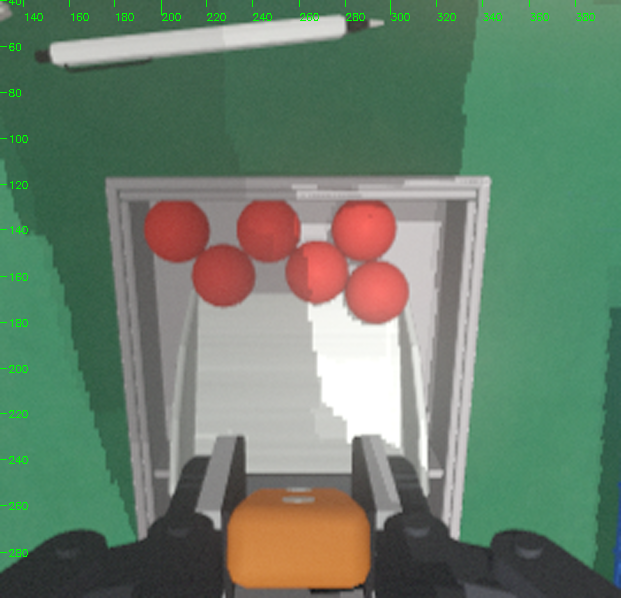

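>>> apply_moves(commands=[[-0.15, 0, 0, 0], [-0.15, 0, 0, 0], [-0.15, 0, 0, 0], [-0.1, 0, -0.05, 0], [-0.1, 0, -0.1, 0]])

```text
clock: 23.3
eef_pos: [0.5072, 0.0611, 0.1682]
tool_rot: [-0.015, 1.0, -0.0, -0.0]
ft_force: [-0.3, -0.9, -2.9]
grip_width: 0.0274
grasp_force: 61.1
```

>>> apply_moves(commands=[[-0.1, 0, -0.15, 0], [-0.1, 0, -0.2, 0], [-0.1, 0, -0.3, 0], [-0.1, 0, -0.4, 0], [0, 0, -0.5, 0]])

```text
clock: 23.72
eef_pos: [0.5154, 0.0614, 0.1999]
tool_rot: [-0.015, 1.0, -0.0, -0.0]
ft_force: [1.1, 0.2, -2.9]
grip_width: 0.0273
grasp_force: 61.1
```

>>> apply_moves(commands=[[0, 0, -0.6, 0], [0, 0, -0.6, 0], [0, 0, -0.5, 0], [0, 0, 0, 0.05], [0, 0, 0, 0.063]])

```text
clock: 24.13
eef_pos: [0.5159, 0.0615, 0.2353]
tool_rot: [0.045, 0.999, 0.0, 0.002]
ft_force: [-1.3, -0.2, -3.1]
grip_width: 0.0271
grasp_force: 61.2
```

Run:
```python
from red import *
c=shot('wrist','w11'); o=bot.get_obs(); print(o['clock'],o['eef_pos'],o['tool_rot'],o['ft_force'])
h=cv2.cvtColor(c['image'],cv2.COLOR_BGR2HSV)
for (u,v),wh in reds('w11'): print(u,v,wh,atz(c,u,v,.014).round(3))
```

```text
24.1833 [0.51553061 0.0614174  0.23470974] [4.65541405e-02 9.98915314e-01 1.10470260e-04 9.45842743e-04] [ 0.15140773  0.51020052 -3.20371025]
269.0 120.0 [34, 39, 699] [0.457 0.079 0.014]
243.0 115.0 [21, 22, 370] [0.448 0.048 0.014]
212.0 120.0 [21, 22, 371] [0.451 0.009 0.014]
284.0 131.0 [20, 18, 281] [0.472 0.097 0.014]
227.0 138.0 [19, 21, 312] [0.474 0.025 0.014]
```

>>> apply_moves(commands=[[0.07, -0.6, 0, 0], [0.07, -1, 0, 0], [0.07, -1, 0, 0], [0.07, -1, 0, 0], [0.07, -1, 0, 0]])

```text
clock: 24.6
eef_pos: [0.4995, -0.0311, 0.2336]
tool_rot: [0.043, 0.999, -0.0, -0.0]
ft_force: [0.5, -0.1, -2.1]
grip_width: 0.0273
grasp_force: 61.1
```

>>> apply_moves(commands=[[0.08, -1, 0, 0], [0.07, -1, 0, 0], [0.07, -1, 0, 0], [0.07, -0.8, 0, 0], [0.07, -0.38, 0, 0]])

```text
clock: 25.02
eef_pos: [0.4848, -0.1147, 0.2335]
tool_rot: [0.045, 0.999, -0.001, -0.0]
ft_force: [0.1, 0.7, -2.6]
grip_width: 0.0274
grasp_force: 61.1
```

>>> apply_moves(commands=[[0, 0, 0.5, 0], [0, 0, 0.8, 0], [0, 0, 0.8, 0], [0, 0, 0.7, 0], [0, 0, 0.5, 0]])

```text
clock: 25.43
eef_pos: [0.4846, -0.1113, 0.1653]
tool_rot: [0.043, 0.999, 0.0, -0.001]
ft_force: [-0.3, 0.2, -2.0]
grip_width: 0.0275
grasp_force: 61.1
```

>>> apply_moves(commands=[[0, 0, 0.2, 0], [0, 0, 0.1, 0], [0, 0, 0, 0], [0, 0, 0, 0], [0, 0, 0, 0]])

```text
clock: 25.85
eef_pos: [0.4862, -0.1123, 0.1621]
tool_rot: [0.044, 0.999, -0.0, 0.001]
ft_force: [0.3, -0.0, -3.0]
grip_width: 0.0271
grasp_force: 61.1
```

>>> apply_moves(commands=[[0, 0, 0.1, 0], [0, 0, 0.1, 0], [0, 0, 0.05, 0], [0, 0, 0, 0], [0, 0, 0, 0]])

```text
clock: 26.27
eef_pos: [0.4867, -0.1125, 0.1583]
tool_rot: [0.044, 0.999, -0.0, 0.002]
ft_force: [-0.7, -0.1, 7.4]
grip_width: 0.027
grasp_force: 62.4
```

>>> apply_moves(commands=[[-0.1, 0, 0.02, 0], [-0.2, 0, 0.03, 0], [-0.2, 0, 0.03, 0], [-0.2, 0, 0.04, 0], [-0.2, 0, 0.04, 0]])

```text
clock: 26.68
eef_pos: [0.5045, -0.1141, 0.1553]
tool_rot: [0.044, 0.999, -0.0, 0.002]
ft_force: [-1.8, 0.7, 8.5]
grip_width: 0.0271
grasp_force: 61.7
```

>>> apply_moves(commands=[[-0.2, 0, 0.05, 0], [-0.2, 0, 0.06, 0], [-0.2, 0, 0.07, 0], [-0.2, 0, 0.08, 0], [-0.2, 0, 0.08, 0]])

```text
clock: 27.1
eef_pos: [0.5254, -0.116, 0.1489]
tool_rot: [0.044, 0.999, -0.0, 0.003]
ft_force: [1.1, 0.5, 7.9]
grip_width: 0.0272
grasp_force: 61.1
```

>>> apply_moves(commands=[[-0.2, 0, 0.08, 0], [-0.2, 0, 0.08, 0], [-0.2, 0, 0.1, 0], [-0.2, 0, 0.1, 0], [-0.2, 0, 0.1, 0]])

```text
clock: 27.52
eef_pos: [0.5455, -0.1177, 0.1397]
tool_rot: [0.044, 0.999, -0.0, 0.003]
ft_force: [0.8, 0.1, 8.0]
grip_width: 0.0276
grasp_force: 60.5
```

>>> apply_moves(commands=[[-0.1, 0, 0.08, 0], [0, 0, 0.05, 0], [0, 0, 0, 0], [0, 0, 0, 0], [0, 0, 0, 0]])

```text
clock: 27.93
eef_pos: [0.5486, -0.118, 0.1379]
tool_rot: [0.044, 0.999, -0.0, 0.004]
ft_force: [2.6, 0.5, 9.3]
grip_width: 0.0272
grasp_force: 60.7
```

>>> apply_moves(commands=[[0, 0, 0.08, 0], [0, 0, 0.08, 0], [0, 0, 0, 0], [0, 0, 0, 0], [0, 0, 0, 0]])

```text
clock: 28.35
eef_pos: [0.5511, -0.1182, 0.1363]
tool_rot: [0.044, 0.999, -0.001, 0.007]
ft_force: [4.6, 0.5, 11.3]
grip_width: 0.0276
grasp_force: 60.7
```

Run:
```python
from h import *
c=shot('wrist','w12'); o=bot.get_obs(); print(o['clock'],o['eef_pos'],o['ft_force'],o['ft_torque'])
# projected model for upright scoop at TCP, yaw from tool
q=o['tool_rot']; psi=2*np.arctan2(q[1],q[0])-np.pi/2; th=psi-np.pi/2; print(np.degrees(th))
def L(tilt,l):
    h=o['eef_pos'][2]-.0015; x,z=l[0],l[2]-.1341; t=np.radians(tilt) # nose down +
    x2=x*np.cos(t)-z*np.sin(t)*-1*-1; z2=x*np.sin(t)+z*np.cos(t)
    return proj(c,[o['eef_pos'][0]+np.cos(th)*x2-np.sin(th)*l[1],o['eef_pos'][1]+np.sin(th)*x2+np.cos(th)*l[1],h+z2])
for t in (-5,0,5,10): print(t,[L(t,l).round(1).tolist() for l in [(-.09,0,.001),(-.0025,0,.036),(-.012,0,.1)]])
g=cv2.cvtColor(c['image'],cv2.COLOR_BGR2GRAY); print(g[40:240:2,240].tolist())
```

```text
28.4 [ 0.55105334 -0.11821312  0.13630716] [ 5.1977776  -0.1992167  11.72238622] [ 0.20840213 -0.66934072  0.00310003]
-5.016456582998167
-5 [[258.9, 73.9], [259.0, 185.7], [258.9, 210.9]]
0 [[258.9, 88.7], [259.0, 194.9], [258.9, 214.5]]
5 [[258.9, 102.8], [259.1, 204.2], [258.9, 218.3]]
10 [[259.0, 116.5], [259.1, 213.6], [259.0, 222.3]]
[85, 86, 86, 84, 85, 87, 90, 89, 90, 89, 89, 93, 90, 92, 95, 94, 89, 95, 99, 99, 99, 102, 104, 102, 103, 106, 108, 111, 112, 113, 115, 199, 199, 201, 199, 201, 199, 200, 202, 202, 201, 201, 198, 201, 197, 200, 199, 200, 203, 205, 206, 202, 201, 202, 199, 200, 201, 202, 203, 206, 201, 203, 202, 199, 200, 200, 201, 200, 197, 201, 199, 196, 199, 202, 200, 198, 173, 148, 149, 146, 145, 149, 189, 163, 102, 100, 101, 102, 111, 122, 136, 102, 96, 108, 109, 106, 106, 108, 110, 112]
```

>>> apply_moves(commands=[[-0.15, 0, 0.08, 0], [-0.15, 0, 0.08, 0], [-0.15, 0, 0.06, 0], [-0.1, 0, 0, 0], [0, 0, 0, 0]])

```text
clock: 28.82
eef_pos: [0.5596, -0.1189, 0.1324]
tool_rot: [0.044, 0.999, -0.0, 0.005]
ft_force: [-2.9, 1.8, 19.8]
grip_width: 0.0275
grasp_force: 60.8
```

Run:
```python
from h import *
c=shot('wrist','w13'); o=bot.get_obs(); print(o['clock'],o['eef_pos'],o['ft_force'])
g=cv2.cvtColor(c['image'],cv2.COLOR_BGR2GRAY).astype(int); d=g[60:230,240]; print([(60+i,int(d[i+1]-d[i])) for i in range(len(d)-1) if abs(d[i+1]-d[i])>25])
```

```text
28.8667 [ 0.55955109 -0.11888866  0.13238822] [-3.25292572  0.98073472 19.02021406]
[(90, 26), (91, 45), (184, -27), (199, -33), (200, -53), (218, -29), (219, -28)]
```

>>> apply_moves(commands=[[0, 0, -0.06, 0], [0, 0, -0.06, 0], [0, 0, 0, 0], [0, 0, 0, 0], [0, 0, 0, 0]])

```text
clock: 29.28
eef_pos: [0.5591, -0.1189, 0.1324]
tool_rot: [0.044, 0.999, -0.0, 0.004]
ft_force: [0.8, 1.1, 9.2]
grip_width: 0.0274
grasp_force: 59.7
```

>>> apply_moves(commands=[[0, 0, 0, 0], [0, 0, 0, 0], [0, 0, 0, 0], [0, 0, 0, 0], [0, 0, -0.3, 0]], claw=0.3)

```text
clock: 29.7
eef_pos: [0.555, -0.1183, 0.1338]
tool_rot: [0.044, 0.999, 0.0, -0.002]
ft_force: [-0.8, 0.0, -0.3]
grip_width: 0.0596
grasp_force: 0.0
```

>>> apply_moves(commands=[[0, 0, -0.8, 0], [0, 0, -1, 0], [0, 0, -1, 0], [0, 0, -0.6, 0], [0, 0, 0, 0.1154]])

```text
clock: 30.12
eef_pos: [0.5581, -0.1189, 0.2071]
tool_rot: [0.105, 0.994, -0.0, 0.003]
ft_force: [0.7, -0.2, -0.3]
grip_width: 0.0595
grasp_force: 0.0
```

>>> apply_moves(commands=[[0, 0, 0, 0.1154], [0, 0, 0, 0.1154], [0, 0, 0, 0.1154], [0, 0, 0, 0.1154], [0, 0, 0, 0.1154]])

```text
clock: 30.53
eef_pos: [0.5562, -0.1185, 0.2035]
tool_rot: [0.398, 0.917, -0.0, -0.0]
ft_force: [0.1, -0.5, -0.4]
grip_width: 0.0599
grasp_force: 0.0
```

>>> apply_moves(commands=[[0, 0, 0, 0.1154], [0, 0, 0, 0.1154], [0, 0, 0, 0.1154], [0, 0, 0, 0.1154], [0, 0, 0, 0.1154]])

```text
clock: 30.95
eef_pos: [0.5562, -0.1186, 0.2034]
tool_rot: [0.653, 0.757, -0.0, -0.0]
ft_force: [-0.2, 0.3, -0.0]
grip_width: 0.0599
grasp_force: 0.0
```

>>> apply_moves(commands=[[0, 0, 0, 0.1154], [0, 0, 0, 0.1154], [0, 0, 0, 0], [0, 0, 0, 0], [0, 0, 0, 0]])

```text
clock: 31.37
eef_pos: [0.5563, -0.1186, 0.2034]
tool_rot: [0.737, 0.676, -0.0, -0.0]
ft_force: [0.4, 0.2, -0.3]
grip_width: 0.0601
grasp_force: 0.0
```

Run:
```python
from h import *
c=shot('wrist','w14'); o=bot.get_obs(); print(o['clock'],o['eef_pos'],o['tool_rot'],o['joint_pos'].round(2),o['grip_width'])
h=cv2.cvtColor(c['image'],cv2.COLOR_BGR2HSV)
m=((h[...,0]>5)&(h[...,0]<20)&(h[...,1]>150)&(h[...,2]>90)).astype(np.uint8)
n,l,s,ce=cv2.connectedComponentsWithStats(m)
for i in range(1,n):
    if s[i,4]>150:
        print(s[i],ce[i]); k=(l==i).astype(np.uint8); cn=cv2.findContours(k,0,1)[0][0]; print(cv2.approxPolyDP(cn,4,True).reshape(-1,2).tolist())
# predicted grip-top corners for an upright scoop under the TCP, yaw -5
th=np.radians(-5); p=[.5600,-.1188]
for l in [(-.008,-.014,.156),(.008,-.014,.156),(.008,.014,.156),(-.008,.014,.156),(-.008,.014,.1),(.008,.014,.1)]:
    print(proj(c,[p[0]+np.cos(th)*l[0]-np.sin(th)*l[1],p[1]+np.sin(th)*l[0]+np.cos(th)*l[1],l[2]]).round(1))
# top view too
t=shot('top','t4'); h=cv2.cvtColor(t['image'],cv2.COLOR_BGR2HSV)
m=((h[...,0]>5)&(h[...,0]<20)&(h[...,1]>150)&(h[...,2]>90))[150:220,270:350]; v,u=np.nonzero(m); print('top orange',u.mean()+270 if len(u) else None,v.mean()+150 if len(v) else None,len(u))
```

```text
31.4167 [ 0.55626701 -0.11854153  0.20338819] [ 7.36926691e-01  6.75972670e-01 -1.45540636e-05  1.75470895e-05] [-0.21  0.4   0.1   1.27 -0.    1.45] 0.0598455965932117
[255 204  22  36 697] [266.17216643 222.73601148]
[[274, 205], [256, 212], [258, 239], [275, 238]]
[253.2 243.6]
[276.  243.6]
[276.8 206.2]
[252.9 206.2]
[254.4 183.2]
[272.8 183.2]
top orange 314.72093023255815 180.46511627906978 43
```

>>> apply_moves(commands=[[0, 0.21, 0.3, 0], [0, 0, 0.7, 0], [0, 0, 0.8, 0], [0, 0, 0.8, 0], [0, 0, 0.5, 0]])

```text
clock: 31.88
eef_pos: [0.5598, -0.1187, 0.1391]
tool_rot: [0.737, 0.676, -0.001, -0.001]
ft_force: [0.1, 0.3, -1.0]
grip_width: 0.06
grasp_force: 0.0
```

>>> apply_moves(commands=[[0, 0, 0.2, 0], [0, 0, 0, 0], [0, 0, 0, 0], [0, 0, 0, 0], [0, 0, 0, 0]])

```text
clock: 32.3
eef_pos: [0.5612, -0.119, 0.1384]
tool_rot: [0.738, 0.675, 0.001, 0.001]
ft_force: [0.4, 0.2, 0.3]
grip_width: 0.0598
grasp_force: 0.0
```

>>> apply_moves(commands=[[0, 0, 0, 0], [0, 0, 0, 0], [0, 0, 0, 0], [0, 0, 0, 0], [0, 0, 0, 0]], claw=1)

```text
clock: 32.72
eef_pos: [0.5609, -0.1189, 0.1377]
tool_rot: [0.738, 0.675, 0.0, 0.0]
ft_force: [1.0, 0.3, 0.8]
grip_width: 0.0157
grasp_force: 59.1
```

>>> apply_moves(commands=[[0, 0, 0, 0], [0, 0, 0, 0], [0, 0, -0.3, 0], [0, 0, -0.7, 0], [0, 0, -1, 0]])

```text
clock: 33.13
eef_pos: [0.5582, -0.1184, 0.1751]
tool_rot: [0.738, 0.675, -0.002, -0.003]
ft_force: [0.3, -0.2, -2.2]
grip_width: 0.0151
grasp_force: 58.6
```

>>> apply_moves(commands=[[0, 0, -1, 0], [0, 0, -0.5, 0], [0, 0, 0, 0], [0, 0, 0, 0], [0, 0, 0, 0]])

```text
clock: 33.55
eef_pos: [0.5596, -0.1187, 0.2058]
tool_rot: [0.738, 0.675, -0.001, -0.001]
ft_force: [-0.0, -0.5, -3.3]
grip_width: 0.0152
grasp_force: 58.7
```

Run:
```python
from h import *
c=shot('wrist','w15'); t=shot('top','t5'); s=shot('scene','s5'); o=bot.get_obs(); print(o['clock'],o['eef_pos'],o['tool_rot'],o['ft_force'],o['ft_torque'],o['grip_width'])
h=cv2.cvtColor(c['image'],cv2.COLOR_BGR2HSV); b=((h[...,0]>100)&(h[...,0]<125)&(h[...,1]>130)&(h[...,2]>60)).astype(np.uint8)
n,l,st,ce=cv2.connectedComponentsWithStats(b)
for i in range(1,n):
    if st[i,4]>200:
        cn=max(cv2.findContours((l==i).astype(np.uint8),0,1)[0],key=len); print(st[i],cv2.approxPolyDP(cn,1.5,True).reshape(-1,2).tolist())
p=o['eef_pos'];th=np.radians(-4.94)
def S(l): return proj(c,[p[0]+np.cos(th)*l[0]-np.sin(th)*l[1],p[1]+np.sin(th)*l[0]+np.cos(th)*l[1],p[2]-.137+l[2]]).round(0)
for l in [(-.09,-.048,.003),(-.09,.048,.003),(-.0025,.048,.036),(-.0025,-.048,.036),(-.012,.022,.1),(.012,.022,.1)]: print(l,S(l))
hth=np.radians(-5.1)
def Hh(l): return proj(c,[.5775+np.cos(hth)*l[0]-np.sin(hth)*l[1],-.2695+np.sin(hth)*l[0]+np.cos(hth)*l[1],l[2]]).round(0)
for l in [(-.018,-.036,.125),(.03,-.036,.125),(.03,.02,.125),(-.018,.02,.125),(-.004,-.0165,.125),(.004,-.0165,.125),(-.011,.037,.125),(.011,.037,.125)]: print('H',l,Hh(l))
```

```text
33.7 [ 0.55960625 -0.11869854  0.20574983] [ 0.73760385  0.67523205 -0.00085993 -0.0012249 ] [ 0.18706945  0.12913287 -3.27874528] [-0.03037676 -0.05367734  0.02406786] 0.015664432313984036
[271 302  11  25 230] [[278, 302], [275, 302], [271, 310], [271, 326], [281, 325], [281, 308]]
[502 327  10  52 227] [[511, 327], [509, 341], [507, 343], [502, 340], [504, 347], [509, 352], [504, 370], [511, 378]]
(-0.09, -0.048, 0.003) [174. 232.]
(-0.09, 0.048, 0.003) [164. 140.]
(-0.0025, 0.048, 0.036) [256. 144.]
(-0.0025, -0.048, 0.036) [257. 248.]
(-0.012, 0.022, 0.1) [240. 200.]
(0.012, 0.022, 0.1) [279. 200.]
H (-0.018, -0.036, 0.125) [273. 378.]
H (0.03, -0.036, 0.125) [320. 378.]
H (0.03, 0.02, 0.125) [324. 334.]
H (-0.018, 0.02, 0.125) [274. 334.]
H (-0.004, -0.0165, 0.125) [287. 364.]
H (0.004, -0.0165, 0.125) [295. 364.]
H (-0.011, 0.037, 0.125) [281. 320.]
H (0.011, 0.037, 0.125) [305. 320.]
```

Run:
```python
from fit import *
T=load('top'); g=T['image']
for u in (356,360,364,368,371,374,377,379,381,384): print(u,[int(x) for x in g[162:188,u,0]])
for v,u in [(165,0)]: pass
hth=np.radians(-5.1)
def Hh(c,l,p=(.5775,-.2695)): return proj(c,[p[0]+np.cos(hth)*l[0]-np.sin(hth)*l[1],p[1]+np.sin(hth)*l[0]+np.cos(hth)*l[1],l[2]]).round(1)
for y in (-.0165,0,.02,.037):
  print(y,[Hh(T,(x,y,.125)).tolist() for x in (-.018,-.004,0,.004,.03)])
W=load('w1'); print('W'); 
for l in [(-.018,-.036,.125),(.03,-.036,.125),(-.018,.02,.125),(-.004,-.0165,.125),(.004,-.0165,.125),(-.004,.02,.125),(.004,.02,.125),(-.07,.05,.008),(-.07,-.05,.008)]: print(l,Hh(W,l))
b=W['image'].astype(int); m=(b[...,0]-b[...,2]>60)
for v in range(340,384,2): print(v,''.join('#' if m[v,u] else '.' for u in range(84,140)))
```

```text
356 [62, 59, 59, 59, 68, 104, 117, 119, 120, 119, 110, 89, 85, 88, 85, 78, 78, 113, 112, 119, 124, 125, 122, 116, 116, 122]
360 [63, 77, 104, 117, 121, 134, 140, 229, 197, 145, 136, 136, 113, 81, 78, 78, 194, 226, 186, 138, 124, 120, 116, 114, 114, 113]
364 [111, 116, 131, 130, 105, 109, 106, 108, 226, 243, 208, 143, 133, 105, 75, 240, 245, 163, 110, 110, 136, 133, 121, 115, 116, 117]
368 [232, 247, 216, 241, 242, 242, 242, 243, 243, 243, 243, 195, 142, 111, 117, 239, 242, 243, 243, 193, 144, 137, 118, 119, 114, 118]
371 [246, 247, 196, 240, 242, 243, 242, 242, 242, 243, 243, 238, 155, 136, 108, 243, 242, 243, 243, 227, 150, 136, 119, 116, 118, 119]
374 [247, 247, 226, 244, 242, 243, 242, 243, 243, 243, 243, 243, 155, 136, 110, 240, 242, 243, 243, 245, 165, 135, 121, 114, 116, 115]
377 [235, 230, 246, 245, 242, 242, 242, 242, 243, 242, 243, 244, 168, 118, 104, 206, 241, 243, 243, 244, 153, 131, 117, 102, 101, 96]
379 [244, 246, 247, 223, 239, 242, 242, 242, 242, 243, 243, 244, 234, 229, 229, 233, 241, 242, 243, 244, 174, 139, 127, 89, 84, 82]
381 [210, 209, 217, 214, 241, 242, 243, 2
[... 1536 characters left out ...]
#############................
362 .......##################################...............
364 ......####################################..............
366 .......###################################..............
368 ........###################################.............
370 ..........##################################............
372 ............#################################...........
374 ...............##############################...........
376 .................#########################..............
378 ...................##################...................
380 .....................#############......................
382 .......................######...........................
```

>>> apply_moves(commands=[[-0.4, 0.2, 0.1, 0], [-0.7, 0.3, 0.3, 0], [-0.8, 0.3, 0.4, 0], [-0.8, 0.3, 0.4, 0], [-0.7, 0.3, 0.3, 0]])

```text
clock: 34.12
eef_pos: [0.5823, -0.1914, 0.1756]
tool_rot: [0.738, 0.675, -0.001, -0.0]
ft_force: [-0.2, 0.5, -2.5]
grip_width: 0.0155
grasp_force: 58.6
```

>>> apply_moves(commands=[[-0.48, 0.19, 0.19, 0], [0, 0, 0, 0], [0, 0, 0, 0], [0, 0, 0, 0], [0, 0, 0, 0]])

```text
clock: 34.53
eef_pos: [0.5854, -0.1984, 0.1741]
tool_rot: [0.737, 0.676, 0.0, 0.0]
ft_force: [-0.5, 1.0, -2.3]
grip_width: 0.0151
grasp_force: 58.7
```

Run:
```python
from fit import *
o=bot.get_obs(); p=o['eef_pos']; print(o['clock'],p,o['tool_rot'],o['ft_force'])
c=shot('wrist','w16'); s=shot('scene','s6')
q=o['tool_rot']; th=2*np.arctan2(q[1],q[0])-np.pi/2
# orange/steel features in the scene view: guard, grip and blue head
h=cv2.cvtColor(s['image'],cv2.COLOR_BGR2HSV)
def comp(h,lo,hi,n0,box):
    m=cv2.inRange(h,lo,hi); n,l,st,ce=cv2.connectedComponentsWithStats(m)
    for i in range(1,n):
        x,y,w,hh,a=st[i]
        if a>n0 and box[0]<x<box[2] and box[1]<y<box[3]: 
            cn=max(cv2.findContours((l==i).astype(np.uint8),0,1)[0],key=len); print(st[i],cv2.approxPolyDP(cn,1.2,True).reshape(-1,2).tolist())
print('orange');comp(h,(5,150,90),(20,255,255),30,(200,80,400,260))
print('blue');comp(h,(100,130,60),(125,255,255),60,(240,90,340,170))
def S(cam,l,p=p,h0=p[2]-.1377): return proj(cam,[p[0]+np.cos(th)*l[0]-np.sin(th)*l[1],p[1]+np.sin(th)*l[0]+np.cos(th)*l[1],h0+l[2]]).round(1).tolist()
print('grip pred scene',[S(s,l) for l in [(-.008,.014,.1),(.008,.014,.1),(.008,-.014,.1),(-.008,-.014,.1),(-.008,.014,.156),(.008,.014,.156),(-.012,.022,.095),(.012,.022,.095)]])
print('pan pred wrist',[S(c,l) for l in [(-.09,.048,.003),(-.0025,.048,.036),(-.012,.022,.1),(.012,.022,.1)]])
H=lambda cam,l: S(cam,l,(.5785,-.2685),0)
print('head pred scene',[H(s,l) for l in [(-.018,.02,.125),(.03,.02,.125),(.03,-.036,.125),(-.018,-.036,.125),(-.011,.037,.125),(.011,.037,.125),(-.018,-.036,.09)]])
g=cv2.cvtColor(c['image'],cv2.COLOR_BGR2GRAY); print([int(x) for x in g[196,180:330:2]])
h=cv2.cvtColor(c['image'],cv2.COLOR_BGR2HSV); print('wrist blue'); comp(h,(100,130,60),(125,255,255),80,(150,200,400,384))
```

```text
34.5333 [ 0.58543288 -0.19837727  0.17405027] [7.37313117e-01 6.75551091e-01 2.58936553e-04 1.53119680e-04] [-0.54363175  0.9655098  -2.31784435]
orange
[276 120   7  19  84] [[282, 120], [279, 120], [277, 123], [276, 136], [279, 138], [282, 136], [280, 134], [280, 125]]
blue
[283 123  19  22 269] [[292, 123], [288, 124], [288, 128], [285, 132], [287, 135], [283, 139], [283, 141], [287, 141], [289, 139], [290, 144], [300, 136], [301, 126]]
grip pred scene [[279.6, 139.5], [275.2, 137.9], [279.7, 133.9], [284.1, 135.4], [280.4, 123.7], [275.8, 122.2], [279.4, 142.4], [272.7, 140.1]]
pan pred wrist [[163.6, 139.5], [256.1, 144.2], [240.0, 199.9], [278.4, 199.9]]
head pred scene [[292.5, 134.2], [279.6, 130.0], [288.0, 122.6], [300.7, 126.6], [288.0, 136.0], [282.0, 134.0], [299.9, 135.6]]
[242, 244, 243, 244, 244, 242, 241, 239, 241, 241, 242, 242, 246, 246, 242, 242, 240, 241, 241, 244, 244, 244, 239, 244, 243, 240, 240, 241, 242, 239, 237, 242, 238, 237, 240, 243, 235, 160, 167, 139, 137, 135, 96, 96, 88, 91, 90, 87, 88, 88, 87, 102, 100, 100, 84, 80, 78, 78, 79, 85, 97, 97, 97, 98, 78, 82, 109, 110, 107, 112, 113, 85, 90, 88, 88]
wrist blue
[237 302  45  28 938] [[239, 302], [238, 325], [258, 329], [281, 325], [281, 307], [279, 302], [275, 302], [274, 306], [268, 309], [251, 309], [246, 307], [243, 302]]
```

>>> apply_moves(commands=[[-0.2, 0, 0, 0], [-0.3, 0, 0, 0], [-0.3, 0, 0, 0], [-0.3, 0, 0, 0], [-0.3, 0, 0, 0]])

```text
clock: 35.05
eef_pos: [0.5827, -0.2277, 0.1736]
tool_rot: [0.738, 0.675, -0.0, 0.0]
ft_force: [-0.2, 0.4, -2.8]
grip_width: 0.0154
grasp_force: 58.8
```

>>> apply_moves(commands=[[-0.3, 0, 0, 0], [-0.3, 0, 0, 0], [-0.2, 0, 0, 0], [0, 0, 0, 0], [0, 0, 0, 0]])

```text
clock: 35.47
eef_pos: [0.5801, -0.2425, 0.1729]
tool_rot: [0.738, 0.675, -0.001, -0.002]
ft_force: [-3.2, 2.9, -1.8]
grip_width: 0.0153
grasp_force: 59.0
```

>>> apply_moves(commands=[[0, -0.06, 0, 0], [-0.1, -0.02, 0, 0], [-0.2, 0, 0, 0], [-0.2, 0, 0, 0], [0, 0, 0, 0]])

```text
clock: 35.88
eef_pos: [0.5788, -0.254, 0.1735]
tool_rot: [0.738, 0.675, -0.0, 0.0]
ft_force: [-2.5, 0.4, -2.2]
grip_width: 0.015
grasp_force: 58.9
```

Run:
```python
from h import *
o=bot.get_obs(); print(o['clock'],o['eef_pos'],o['ft_force'],o['ft_torque'])
```

```text
35.8833 [ 0.57876728 -0.25400646  0.17350173] [-2.47653479  0.38625495 -2.15903927] [-0.0947815   0.4009924   0.01259463]
```

>>> apply_moves(commands=[[-0.1, -0.05, 0, 0], [-0.2, 0, 0, 0], [-0.2, 0, 0, 0], [-0.15, 0, 0, 0], [0, 0, 0, 0]])

```text
clock: 36.3
eef_pos: [0.577, -0.2665, 0.1737]
tool_rot: [0.738, 0.675, 0.0, 0.001]
ft_force: [-0.1, 0.7, -2.8]
grip_width: 0.015
grasp_force: 58.9
```

>>> apply_moves(commands=[[-0.05, 0, 0, 0], [-0.05, 0, 0, 0], [-0.05, 0, 0, 0], [0, 0, 0, 0], [0, 0, 0, 0]])

```text
clock: 36.72
eef_pos: [0.5766, -0.2684, 0.1735]
tool_rot: [0.738, 0.675, 0.0, -0.0]
ft_force: [0.1, 0.5, -3.3]
grip_width: 0.0154
grasp_force: 58.9
```

>>> apply_moves(commands=[[-0.06, 0, 0, 0], [-0.06, 0, 0, 0], [0, 0, 0, 0], [0, 0, 0, 0], [0, 0, 0, 0]])

```text
clock: 37.13
eef_pos: [0.5763, -0.2709, 0.1735]
tool_rot: [0.738, 0.675, 0.0, -0.0]
ft_force: [0.3, -0.1, -3.7]
grip_width: 0.0151
grasp_force: 58.9
```

>>> apply_moves(commands=[[-0.06, 0, 0, 0], [-0.06, 0, 0, 0], [0, 0, 0, 0], [0, 0, 0, 0], [0, 0, 0, 0]])

```text
clock: 37.55
eef_pos: [0.5761, -0.2733, 0.1735]
tool_rot: [0.738, 0.675, -0.0, 0.0]
ft_force: [-0.5, 0.1, -2.3]
grip_width: 0.0155
grasp_force: 58.9
```

>>> apply_moves(commands=[[-0.06, 0, 0, 0], [-0.06, 0, 0, 0], [0, 0, 0, 0], [0, 0, 0, 0], [0, 0, 0, 0]])

```text
clock: 37.97
eef_pos: [0.5761, -0.2739, 0.1736]
tool_rot: [0.737, 0.676, 0.001, -0.001]
ft_force: [0.3, 5.3, -1.6]
grip_width: 0.0152
grasp_force: 59.1
```

>>> apply_moves(commands=[[-0.06, 0, 0, 0], [-0.06, 0, 0, 0], [0, 0, 0, 0], [0, 0, 0, 0], [0, 0, 0, 0]])

```text
clock: 38.38
eef_pos: [0.576, -0.2743, 0.1736]
tool_rot: [0.737, 0.676, 0.003, -0.003]
ft_force: [-0.2, 10.4, -0.2]
grip_width: 0.0153
grasp_force: 59.3
```

Run:
```python
from h import *
o=bot.get_obs(); p=o['eef_pos']; print(o['clock'],p,o['ft_force'],o['ft_torque'])
c=shot('wrist','w17'); q=o['tool_rot']; th=2*np.arctan2(q[1],q[0])-np.pi/2
g=cv2.cvtColor(c['image'],cv2.COLOR_BGR2GRAY).astype(int)
def S(l): return proj(c,[p[0]+np.cos(th)*l[0]-np.sin(th)*l[1],p[1]+np.sin(th)*l[0]+np.cos(th)*l[1],p[2]-.1377+l[2]]).round(1).tolist()
print('pan side edge pred mid',S((-.045,.048,.02)),'back corner',S((-.0025,.048,.036)),'guard top +y edge',S((0,.022,.1)))
for u in (205,215,235,250): print(u,[(v,int(g[v+2,u]-g[v,u])) for v in range(100,230) if abs(g[v+2,u]-g[v,u])>35])
print('guard col',[int(x) for x in g[180:225,262]])
h=cv2.cvtColor(c['image'],cv2.COLOR_BGR2HSV); m=cv2.inRange(h,(100,130,60),(125,255,255)); n,l,st,ce=cv2.connectedComponentsWithStats(m); print(st[1:][st[1:,4]>80].tolist())
```

```text
38.3833 [ 0.57601752 -0.27431814  0.17357098] [-0.24670227 10.41736097 -0.20472126] [ 2.26490005 -0.10973057  0.01872213]
pan side edge pred mid [208.3, 142.6] back corner [256.2, 145.0] guard top +y edge [259.2, 200.2]
205 [(135, 36), (157, 52), (222, -74), (223, -66)]
215 [(135, 42), (160, 50), (222, -77), (223, -57)]
235 [(135, 39), (136, 43), (164, -41), (165, -62), (166, -38), (174, 85), (175, 78), (181, -51), (182, -95), (183, -72)]
250 [(131, 38), (135, 38), (136, 47)]
guard col [143, 143, 145, 140, 136, 133, 134, 134, 135, 134, 135, 134, 135, 136, 128, 111, 98, 103, 110, 111, 114, 112, 113, 111, 109, 106, 105, 106, 108, 104, 102, 108, 113, 114, 117, 115, 112, 113, 114, 111, 110, 112, 111, 110, 110]
[[267, 166, 37, 83, 1492]]
```

>>> apply_moves(commands=[[0.15, 0, 0, 0], [0.13, 0, 0, 0], [0, 0, 0, 0], [0, 0, 0.1, 0], [0, 0, 0.1, 0]])

```text
clock: 38.85
eef_pos: [0.5762, -0.2731, 0.1695]
tool_rot: [0.738, 0.675, -0.0, 0.0]
ft_force: [-0.4, -0.0, -1.8]
grip_width: 0.0153
grasp_force: 59.0
```

>>> apply_moves(commands=[[0, 0, 0.06, 0], [0, 0, 0.03, 0], [0, 0, 0, 0], [0, 0, 0, 0], [0, 0, 0, 0]])

```text
clock: 39.27
eef_pos: [0.5761, -0.2729, 0.1683]
tool_rot: [0.738, 0.675, -0.0, 0.0]
ft_force: [-1.8, -0.8, 3.2]
grip_width: 0.0154
grasp_force: 59.7
```

>>> apply_moves(commands=[[0, 0, -0.03, 0], [0, 0, 0, 0], [0, 0, 0, 0], [0, 0, 0, 0], [0, 0, 0, 0]], claw=0.6)

```text
clock: 39.68
eef_pos: [0.5763, -0.2724, 0.1682]
tool_rot: [0.738, 0.675, 0.0, -0.0]
ft_force: [0.7, -0.8, -0.2]
grip_width: 0.0338
grasp_force: 0.0
```

Run:
```python
from h import *
o=bot.get_obs(); print(o['clock'],o['eef_pos'],o['ft_force'],o['grip_width'])
c=shot('wrist','w18'); a=load('w17')['image'].astype(int); print(np.abs(c['image'].astype(int)-a).mean())
```

```text
39.6833 [ 0.57629939 -0.27239417  0.16815162] [ 0.7297676  -0.75944248 -0.20478336] 0.03380056443549862
11.410176595052084
```

>>> apply_moves(commands=[[0, 0, -0.2, 0], [0, 0, -0.5, 0], [0, 0, -0.8, 0], [0, 0, -1, 0], [0, 0, -1, 0]])

```text
clock: 40.15
eef_pos: [0.5761, -0.2724, 0.2397]
tool_rot: [0.738, 0.675, 0.0, -0.0]
ft_force: [0.1, -0.6, -0.1]
grip_width: 0.0342
grasp_force: 0.0
```

>>> apply_moves(commands=[[0, 0, -1, 0], [0.5, 0, -0.6, 0], [1, 0, 0, 0], [1, 0, 0, 0], [1, 0, 0, 0]])

```text
clock: 40.57
eef_pos: [0.5825, -0.2016, 0.2713]
tool_rot: [0.738, 0.675, 0.0, 0.0]
ft_force: [-0.3, 0.3, -0.5]
grip_width: 0.034
grasp_force: 0.0
```

>>> apply_moves(commands=[[1, 0, 0, 0], [1, 0, 0, 0], [0.5, 0, 0, 0], [0, 0, 0, 0], [0, 0, 0, 0]])

```text
clock: 40.98
eef_pos: [0.5869, -0.1526, 0.2707]
tool_rot: [0.737, 0.676, -0.0, 0.0]
ft_force: [-0.5, -0.8, -0.1]
grip_width: 0.034
grasp_force: 0.0
```

Run:
```python
from red import *
from fit import fit
o=bot.get_obs(); print(o['clock'],o['eef_pos'],o['ft_force'],o['grip_width'])
W=shot('wrist','w19');T=shot('top','t6');S=shot('scene','s7')
for n,c in(('wrist',W),('top',T),('scene',S)):
    h=cv2.cvtColor(c['image'],cv2.COLOR_BGR2HSV); m=cv2.inRange(h,(5,150,90),(20,255,255)); k,l,st,ce=cv2.connectedComponentsWithStats(m)
    for i in range(1,k):
        if st[i,4]>25: print(n,st[i].tolist(),ce[i].round(1).tolist())
    th=np.radians(-4.9)
    q=lambda l:proj(c,[.5765+np.cos(th)*l[0]-np.sin(th)*l[1],-.270+np.sin(th)*l[0]+np.cos(th)*l[1],.03+l[2]]).round(0).tolist()
    print(n,'pred',[q(l) for l in[(-.008,.014,.1),(.008,.014,.1),(-.008,.014,.156),(.008,.014,.156),(.008,-.014,.156),(-.008,-.014,.156),(-.09,.048,.003),(-.0025,.048,.036)]])
    print('reds',reds({'wrist':'w19','top':'t6','scene':'s7'}[n]))
for (u,v),wh in reds('t6'): print(atz(T,u,v,.014).round(3),wh)
```

```text
40.9833 [ 0.58687561 -0.15255107  0.27065648] [-0.46517002 -0.8191365  -0.12538939] 0.03402264628871927
wrist [250, 277, 17, 53, 766] [258.1, 303.9]
wrist pred [[252.0, 274.0], [266.0, 274.0], [251.0, 310.0], [268.0, 310.0], [268.0, 334.0], [251.0, 334.0], [197.0, 214.0], [257.0, 223.0]]
reds [([130.0, 10.0], [25, 23, 469]), ([147.0, 36.0], [39, 41, 884])]
top pred [[368.0, 178.0], [368.0, 172.0], [374.0, 173.0], [374.0, 167.0], [385.0, 168.0], [385.0, 174.0], [346.0, 210.0], [350.0, 179.0]]
reds [([215.0, 131.0], [17, 17, 241]), ([247.0, 221.0], [24, 17, 230]), ([267.0, 220.0], [14, 16, 108])]
scene [222, 47, 24, 17, 87] [230.8, 55.2]
scene [289, 112, 9, 18, 106] [292.8, 119.9]
scene pred [[292.0, 131.0], [287.0, 130.0], [293.0, 116.0], [288.0, 114.0], [292.0, 111.0], [297.0, 112.0], [307.0, 169.0], [284.0, 152.0]]
reds [([173.0, 219.0], [19, 27, 348]), ([279.0, 228.0], [28, 27, 346])]
[0.742 0.177 0.014] [17, 17, 241]
[0.461 0.077 0.014] [24, 17, 230]
[0.464 0.017 0.014] [14, 16, 108]
```

```bash
python3 -c "
from workcell import bot
print(bot.job_done())"
```

```text
the job is handed in; nothing more can be done
None
```

The job is handed in at about 41 s of the 67 s allowed: all six knobs were tipped low into the empty well, and the scoop hangs on its guard in the holder slot. I counted the six in the wrist view right after tipping; at the end the arm hid part of the well. The scoop's final position matched the prediction in the wrist and scene views.

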